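Hang the build plate over the lab jack and bring the jack up under the print

ROBOT

A 7-joint arm with a two-finger parallel gripper is mounted at the origin on the work surface. World frame = base frame: x ahead of the robot, y to its left, z up, the work surface at z = 0. Lengths are in m, angles in degrees, forces in N, time in s.
With the tool pointing down it reaches from about 0.425 to 0.8 m from the base axis. Payload 8.3 kg.
Tool frame: the origin (TCP) lies at the very end of the fingers, on their centre line; the grasp point (between the pads) lies 19 mm behind it; z points along the fingers, y is the direction in which the jaws open and shut (so a half turn about z gives the same grasp; the last joint's range is limited). The gripper opens to 85 mm and grips with 20 to 120 N. Pads are 22 mm wide; open, the fingers measure 114 mm over their backs; the gripper's body (76 mm by 85 mm) begins 54 mm behind the grasp point. The pads swing forward as they close: fully open they stand 13 mm farther back than shut.
Start: joints at [-79.292, 21.967, 0.94, 78.501, -0.361, 79.538, -2.664], TCP at [0.154, 0.606, 0.199] pointing down, gripper open.
Joint ranges: [-169.22, 169.22], [-14.56, 117.87], [-87.37, 89.26], [10.42, 133.3], [-82.24, 262.24], [0.94, 117.77], [-172.7, 172.7]. Speed limits (degrees/s): [136.94, 136.94, 172.46, 172.46, 180, 180, 180].

INTERFACE

Orientations are given as [roll, pitch, yaw] about the fixed x, y, z axes, in that order (R = Rz(yaw) Ry(pitch) Rx(roll)).
In Python, from rig import arm gives the robot as it stands. The module is installed in compiled form; this text tells all that it offers.
- The arm moves only by the tool apply_moves, never from a script. Its argument "plan" is a list of rows, each an object of numbers: "hand": the opening in per cent of the stroke, from 0 (shut) to 100 (fully open); "x", "y", "z": the shift along the tool's x, y, z in cm; "wx", "wy", "wz": the turn, a rotation vector about the tool's x, y, z in rad. A call has 1 to 8 rows; each row shifts and turns the commanded pose from where the row before left it, along the tool's axes as they then stand; what a row does not reach is not made up. A row lasts 1/12 s, in which the tool goes at most 41.7 mm and 7.16 degrees, less where a joint would pass 70% of its speed; a pose out of reach is approached as far as the arm can. A call is refused whole if a number of a shift passes 4.17 or a number of a turn 0.125, either way. A call with a gripper value outside its range is refused whole. The fingers move at their own pace and stop on an object; "grip_force" is the grip in N (left out, the last holds). Time passes only in rows, so rows that do not move let the fingers close. It gives the time, the measured TCP pose, the force and the opening at its end, in the units of the state.
- arm.read_state(): the state, without advancing time (a new reading comes with each control period).
- arm.capture(name): name is "scene" or "top" or "wrist"; returns a dict with "frame" (420x560x3 uint8, red, green, blue), "mtx" (3x3 intrinsics, pixels), "rvec" (rotation vector, rad) and "tvec" (3), from world to camera coordinates, as OpenCV has them; the wrist camera has in their place "mount" (4x4, takes a point from camera to tool coordinates, whose origin is the TCP and whose axes are the flange's). Camera axes: x right, y down, z forward; pixel columns grow to the right and rows downward; lengths in m; the calibration is good to about 2 mm. A picture is of the moment at which its call begins: read the wrist's pose just before it. There is no depth.
- arm.hand_in(): hands the job in, once; it reports no verdict.
The state is a dict: "time_s": time; "joint_positions": joint angles; "qvel": joint speeds; "joint_torque": joint torques, N m; "position": TCP position; "orientation": TCP orientation; "contact_force": force on the tool from outside, world axes, zero at the start; "torque": the same for the moment, N m; "opening": finger opening in m.
Only numpy, scipy, OpenCV 4.12 (cv2) and the standard library are available. Lean on these libraries where they do the work, as an engineer would, in place of code of your own. Each camera call takes 0.05 s, during which the arm holds its last target. There are 200 camera calls.

TASK

Take the build plate with its print from the fork of the drain stand and hang it on the fork of the work stand, keeping it level and not setting it down on the way. Then raise the work stand's screw jack by its knob until the platform just touches the underside of the print: it must really touch, and lifting the plate by a millimetre or two is fine, but not more. Let go, and leave everything else on the bench where it is.

Things in the scene. Friction and masses are not known exactly. Their poses are not given: they have to be found in the camera images.
- build_plate: Loose hanging part, 0.3 kg, z up. Origin: centre of the flat underside of the grey print (50 x 44 mm, 24 mm tall) stuck under the aluminium plate (70 mm along x, 80 mm along y, 24 to 34 mm above the origin). A 34 mm square boss (to 42 mm) and a 14 mm square stem rise from its centre to a black grip tab, top at 112 mm. It hangs in a fork, stem between the prongs, plate below them.
- plate_tab (a point): Point in the build plate's grip tab, 100 mm above the plate's origin. The tab is 12 mm thick along x, 36 mm wide along y, 76 to 112 mm above the origin: grip it here across its 12 mm, from above.
- crossbar (a point): Middle of the build plate's steel crossbar, on its axis, 80 mm above the plate's origin. The bar is 8 mm thick, 110 mm long along y; it rests on the two prongs of a fork.
- drain_fork (a point): Midway between the two seats of the drain stand's fork, 222 mm above the bench, where the crossbar's underside rests. x, y turn with the fixed stand: round 8 mm prongs at y = +-30 mm run from a crosspiece on two posts (x = +85 mm) to tips on the -x side (facing the robot). Seat: x = -12 to +12 mm, between an 11 mm peg behind and the upturned tip (15 mm high, ends at x = -23 mm).
- work_fork (a point): Midway between the seats of the work stand's fork: same shape, axes and way in as the drain fork, but 202 mm above the bench, so the print's underside hangs 126 mm above the bench, right over the screw jack. Either stand may be on the left. Fixed; base plate 110 mm wide, 8 mm thick, x = -175 to +115 mm.
- jack_platform: Aluminium platform of the screw jack, on a telescoping column, 100 mm along x, 90 mm along y, 8 mm thick. Origin: centre of its top face, right below the work fork. It starts 110 to 119 mm above the bench and moves only up and down, driven by the knob; it stays where it is left. Do not push it with the robot.
- knob_grip (a point): On the vertical axis of the jack's round black knob (36 mm diameter, 28 mm tall, from 72 to 100 mm above the bench), 88 mm above the bench, 135 mm from the work fork towards the robot (-x of the work stand). It sits on a 38 mm square gear housing 68 mm high. Can be gripped at any yaw from above.
- jack_knob (a joint): Turn of the knob, rad, 0 to 8.7, growing clockwise seen from above. Each rad clockwise raises the platform 4 mm (25 mm a turn): platform top = 100 mm + 4 mm per rad above the bench. It takes about 0.1 N m and holds by friction.
- resin_bottle: Bystander: grey bottle, 72 mm diameter, 190 mm tall; origin under its centre.
- small_jar: Bystander: clear jar, 44 mm diameter, 55 mm tall, between the stands; origin under its centre.
- scraper: Bystander: flat scraper, 190 mm long, lying between the stands; origin under its middle.
- rinse_cup: Bystander: white open cup, 76 mm diameter, 85 mm tall; origin under its centre.
- parts_tray: Bystander: white open tray 140 x 100 x 30 mm; origin under its centre.
- printed_bracket: Bystander: grey printed angle bracket, 60 x 30 mm, 44 mm tall, between the stands; origin under its centre.
- tape_core: Bystander: cardboard disc, 60 mm diameter, 24 mm tall; origin under its centre.
- drain_exit (a point): Point 95 mm in front (-x) of the drain fork and 20 mm above its seats. To leave or enter either fork, the crossbar's underside must be 16 to 32 mm above the seats (lower it meets the tips, higher the plate meets the prongs from below); 70 mm in front of the fork all is clear. Nothing of a stand is higher than its tips. A drip tray 26 mm high lies under this fork.
Things that resemble listed ones, but are neither listed nor needed, are in the scene too. What is shaped like the build_plate but green or yellow is not meant.

How it is judged:
By the outcome, as a careful person would: the job done as asked, in the order asked, and still so for the second after the job is handed in, with the robot touching nothing.
It also fails if it takes over 72 s, if anything falls off the work surface, if the arm or the gripper's body presses on something with over 40 N, if the wrist force passes 120 N, or if a joint passes its speed limit or range.

## Working session

There is one attempt and no reset: what is moved stays moved. The work goes in short steps, Python scripts to look and compute and a tool call to move; the robot and the scene stay as the last step left them, time stands still between calls to the robot, and variables do not carry over. Pictures are saved under pics/ and viewed, about 8 in all and at most 12, crops included, and the job is handed in when it is done.

Besides the shell and the picture viewer there is one more tool, called after "Emit:" by a JSON object that holds its "fn" and its "kwargs", one argument or row to a line. apply_moves: Moves the arm, as the interface text tells. Its arguments: {"type":"object","properties":{"plan":{"type":"array"},"grip_force":{"type":"number"}},"required":["plan"]}

```bash
mkdir -p pics; python3 - <<'E'
from rig import arm
import cv2,pickle
s=arm.read_state();print(s)
for n in("scene","top"):
    c=arm.capture(n);pickle.dump(c,open(f'pics/{n}0.pkl','wb'))
    cv2.imwrite(f'pics/{n}0.png',cv2.resize(c['frame'][:,:,::-1],(800,600),interpolation=cv2.INTER_CUBIC))
    print(n,c['mtx'],c['rvec'],c['tvec'])
E
```

```text
{'time_s': 0.0, 'joint_positions': array([-79.29312684,  22.01658714,   0.9407368 ,  78.56243832,
        -0.36142401,  79.53788118,  -2.66708362]), 'qvel': array([-0.01990308,  0.04731909, -0.10950934, -0.08380206, -0.01444438,
       -0.15794918, -0.0077641 ]), 'joint_torque': array([ 1.77604916e-04, -6.27598500e+01,  8.44595321e-01, -3.71829414e+01,
        1.64915289e-02,  1.45018782e-02,  2.31120765e-05]), 'position': array([0.15433656, 0.60505267, 0.19845584]), 'orientation': array([-1.79885981e+02,  2.66957508e-03,  1.65687566e+02]), 'contact_force': array([ 0.40135773,  0.74532158, -1.12979882]), 'torque': array([ 0.02218455, -0.04580598, -0.03648669]), 'opening': 0.08559797071367924}
scene [[509.57598662   0.         285.08453256]
 [  0.         509.57598662 211.36068601]
 [  0.           0.           1.        ]] [ 1.49802821  2.1581353  -0.80606184] [ 0.17260372 -0.25024281  1.75094284]
top [[416.81595797   0.         287.37072468]
 [  0.         416.81595797 210.22127662]
 [  0.           0.           1.        ]] [ 2.10309552 -2.12614325  0.21035373] [0.00201026 0.53836888 1.35872536]
```

View pics/scene0.png

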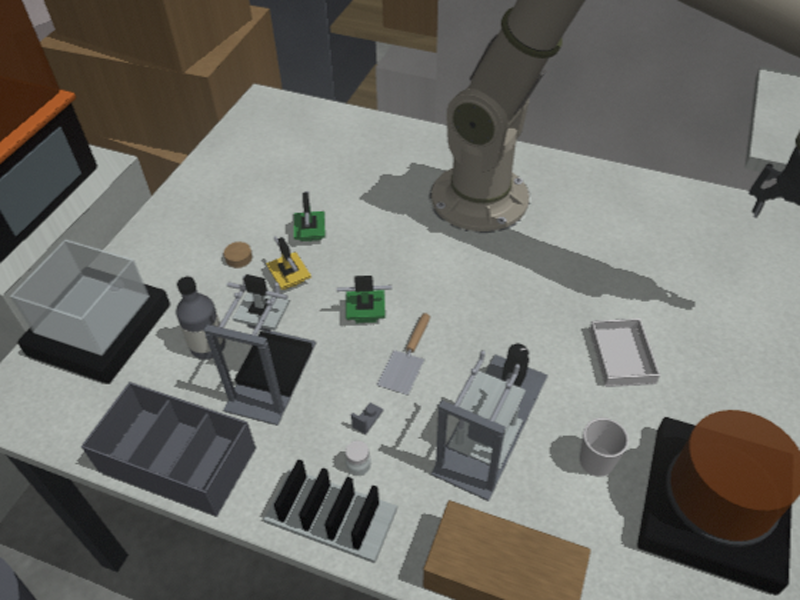

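View pics/top0.png

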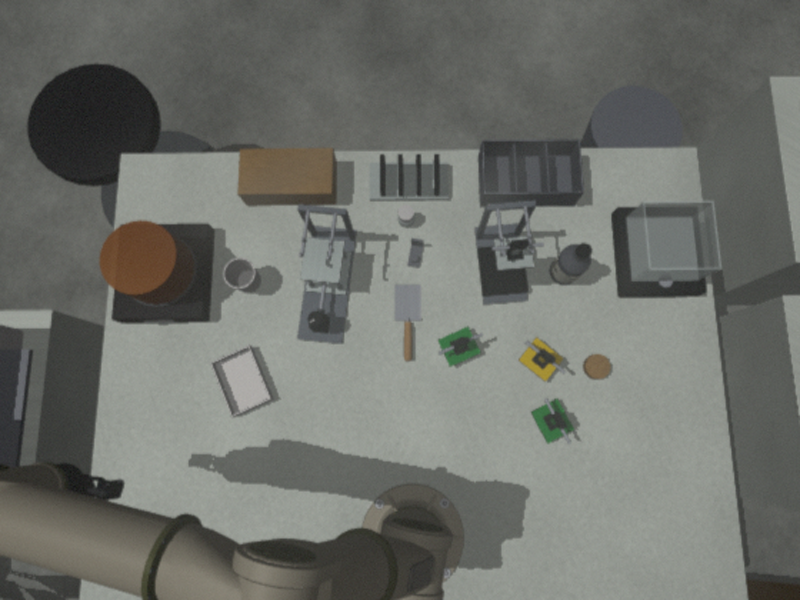

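The drain stand with the plate is on the right (tab near (516,250) in the top view). The work stand is on the left (knob near (318,320)). I'll zoom in on both.

```bash
cat > h.py <<'E'
import numpy as np,cv2,pickle
def load(n): return pickle.load(open(f'pics/{n}.pkl','rb'))
def ray(c,uv):
    R=cv2.Rodrigues(c['rvec'])[0]; o=-R.T@c['tvec'].ravel()
    d=R.T@np.linalg.inv(c['mtx'])@np.array([uv[0],uv[1],1.]); return o,d
def atz(c,uv,z):
    o,d=ray(c,uv); return o+d*(z-o[2])/d[2]
def proj(c,P): return cv2.projectPoints(np.float64(P).reshape(-1,1,3),c['rvec'],c['tvec'],c['mtx'],None)[0].reshape(-1,2)
def tri(c1,u1,c2,u2):
    o1,d1=ray(c1,u1);o2,d2=ray(c2,u2)
    t=np.linalg.lstsq(np.c_[d1,-d2],o2-o1,rcond=None)[0]
    a=o1+t[0]*d1;b=o2+t[1]*d2; return (a+b)/2,np.linalg.norm(a-b)
def montage(crops,f): # (img,x0,y0) each 100x75 ->x4
    t=[cv2.resize(i[y:y+75,x:x+100,::-1],(400,300),interpolation=cv2.INTER_CUBIC) for i,x,y in crops]
    cv2.imwrite(f,np.vstack([np.hstack(t[:2]),np.hstack(t[2:])]))
E
python3 - <<'E'
from h import *
t=load('top0')['frame'];s=load('scene0')['frame']
montage([(t,190,165),(t,310,138),(s,300,235),(s,130,185)],'pics/m0.png')
E
```

```text
(no output)
```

View pics/m0.png

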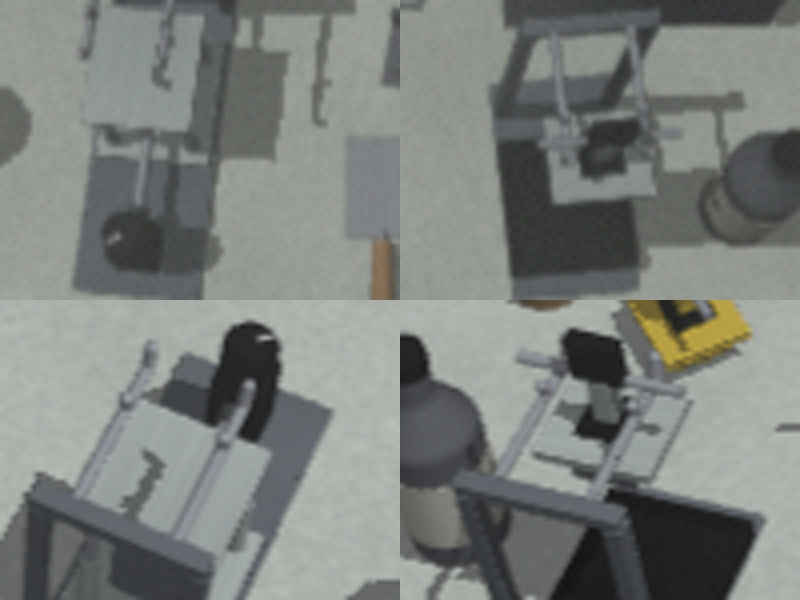

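```bash
python3 - <<'E'
from h import *
T=load('top0');S=load('scene0')
f=lambda o,u,v:(o[0]+u/4-.375,o[1]+v/4-.375)
tw=lambda u,v:f((190,165),u,v); td=lambda u,v:f((310,138),u,v)
sw=lambda u,v:f((300,235),u,v); sd=lambda u,v:f((130,185),u,v)
print('bar ends',tri(T,td(140,142),S,sd(285,88)),tri(T,td(280,133),S,sd(118,55)))
for a,b in(((140,142),(280,133)),):print('top z.226',atz(T,td(*a),.226),atz(T,td(*b),.226))
print('scene',atz(S,sd(285,88),.226),atz(S,sd(118,55),.226))
print('knob top',atz(T,tw(132,238),.1),atz(S,sw(250,38),.1),tri(T,tw(132,238),S,sw(250,38)))
print('tips scene',atz(S,sw(150,45),.217),atz(S,sw(248,88),.217))
print('pegs scene',atz(S,sw(128,98),.211),atz(S,sw(228,137),.211))
print('tip top view',atz(T,tw(85,52),.217),atz(T,tw(163,80),.217),atz(T,tw(165,42),.217))
print('base',atz(T,tw(74,287),.008),atz(T,tw(202,299),.008))
print('baseD',atz(T,td(113,292),.008),atz(T,td(240,286),.008))
print('plat',[atz(T,tw(*p),.115).round(3) for p in((83,124),(196,130))],[atz(S,sw(*p),.115).round(3) for p in((147,102),(270,152))])
E
```

```text
bar ends (array([ 0.61285799, -0.17479703,  0.23235174]), np.float64(0.005604477568374388)) (array([ 0.62096934, -0.28383876,  0.22836852]), np.float64(0.00011393716101619695))
top z.226 [ 0.61586451 -0.1783545   0.226     ] [ 0.62170774 -0.28443726  0.226     ]
scene [ 0.60768582 -0.1752089   0.226     ] [ 0.61923367 -0.2852886   0.226     ]
knob top [0.4852011  0.20746478 0.1       ] [0.48503386 0.21343642 0.1       ] (array([0.48478229, 0.21054275, 0.09838737]), np.float64(0.005774541032195153))
tips scene [0.60008428 0.17153301 0.217     ] [0.60998664 0.23265495 0.217     ]
pegs scene [0.63617392 0.16978223 0.211     ] [0.64224952 0.23039229 0.211     ]
tip top view [0.60902876 0.22751555 0.217     ] [0.58633647 0.16780517 0.217     ] [0.61622131 0.16678251 0.217     ]
base [0.45848346 0.27145786 0.008     ] [0.44681353 0.16053173 0.008     ]
baseD [ 0.54433446 -0.18057279  0.008     ] [ 0.54844103 -0.29190505  0.008     ]
plat [array([0.577, 0.247, 0.115]), array([0.571, 0.155, 0.115])] [array([0.568, 0.167, 0.115]), array([0.577, 0.249, 0.115])]
```

Emit:
{"fn": "apply_moves", "kwargs": {
  "plan": [
    {"z": -4,"wz": 0.12,"hand": 100},
    {"z": -4,"wz": 0.12},
    {"z": -4,"wz": 0.12},
    {"z": -4,"wz": 0.12},
    {"z": -4,"wz": 0.12},
    {"wz": 0.12},
    {"wz": 0.12},
    {"wz": 0.12}
  ]
}}

```text
schema error: expected keys hand, x, y, z, wx, wy, wz
```

Emit:
{"fn": "apply_moves", "kwargs": {
  "plan": [
    {"wz": 0.12,"x": -2.5,"y": 2.5},
    {"wz": 0.12,"x": -2.5,"y": 2.5},
    {"wz": 0.12,"x": -2.5,"y": 2.5},
    {"x": -2.8,"y": 2.8},
    {"x": -2.8,"y": 2.8},
    {"x": -2.8,"y": 2.8},
    {"x": -2.8,"y": 2.8},
    {"x": -2.8,"y": 2.8}
  ]
}}

```text
schema error: expected keys hand, x, y, z, wx, wy, wz
```

```bash
python3 - <<'E'
from rig import arm
s=arm.read_state();print(s['position'],s['orientation'],s['joint_positions'],s['time_s'])
c=arm.capture('wrist');print(c['mtx'],c['mount'])
E
```

```text
[0.15433381 0.60509203 0.19852684] [-1.79893509e+02  2.30178475e-03  1.65692736e+02] [-79.29345848  22.01316773   0.93983942  78.55814338  -0.36102985
  79.53805234  -2.66317584] 0.1
[[356.95756691   0.         281.80448165]
 [  0.         356.95756691 208.75572448]
 [  0.           0.           1.        ]] [[ 1.84443739e-03 -9.57412015e-01 -2.88719296e-01  7.28937185e-02]
 [ 9.99997264e-01  1.35044578e-03  1.91015749e-03  9.16328437e-06]
 [-1.43890798e-03 -2.88722029e-01  9.57411886e-01 -1.73277764e-01]
 [ 0.00000000e+00  0.00000000e+00  0.00000000e+00  1.00000000e+00]]
```

Emit:
{"fn": "apply_moves", "kwargs": {
  "plan": [
    {"hand": 100,"x": 0,"y": 0,"z": -4,"wx": 0,"wy": 0,"wz": 0.12},
    {"hand": 100,"x": 0,"y": 0,"z": -4,"wx": 0,"wy": 0,"wz": 0.12},
    {"hand": 100,"x": 0,"y": 0,"z": -4,"wx": 0,"wy": 0,"wz": 0.12},
    {"hand": 100,"x": 0,"y": 0,"z": -4,"wx": 0,"wy": 0,"wz": 0.12},
    {"hand": 100,"x": 0,"y": 0,"z": -4,"wx": 0,"wy": 0,"wz": 0.12},
    {"hand": 100,"x": 0,"y": 0,"z": 0,"wx": 0,"wy": 0,"wz": 0.12},
    {"hand": 100,"x": 0,"y": 0,"z": 0,"wx": 0,"wy": 0,"wz": 0.12},
    {"hand": 100,"x": 0,"y": 0,"z": 0,"wx": 0,"wy": 0,"wz": 0.12}
  ]
}}

```text
time_s: 0.82
position: [0.1545, 0.6059, 0.4]
orientation: [180.0, -0.1, 110.4]
contact_force: [-0.3, -0.4, -0.4]
opening: 0.0854
```

Emit:
{"fn": "apply_moves", "kwargs": {
  "plan": [
    {"hand": 100,"x": 0,"y": 0,"z": 0,"wx": 0,"wy": 0,"wz": 0.12},
    {"hand": 100,"x": 0,"y": 0,"z": 0,"wx": 0,"wy": 0,"wz": 0.12},
    {"hand": 100,"x": 0,"y": 0,"z": 0,"wx": 0,"wy": 0,"wz": 0.12},
    {"hand": 100,"x": -2.8,"y": 2.8,"z": 0,"wx": 0,"wy": 0,"wz": 0},
    {"hand": 100,"x": -2.8,"y": 2.8,"z": 0,"wx": 0,"wy": 0,"wz": 0},
    {"hand": 100,"x": -2.8,"y": 2.8,"z": 0,"wx": 0,"wy": 0,"wz": 0},
    {"hand": 100,"x": -2.8,"y": 2.8,"z": 0,"wx": 0,"wy": 0,"wz": 0},
    {"hand": 100,"x": -2.8,"y": 2.8,"z": 0,"wx": 0,"wy": 0,"wz": 0}
  ]
}}

```text
time_s: 1.48
position: [0.2956, 0.4641, 0.3993]
orientation: [-180.0, 0.0, 90.1]
contact_force: [0.4, 0.8, -0.6]
opening: 0.085
```

Emit:
{"fn": "apply_moves", "kwargs": {
  "plan": [
    {"hand": 100,"x": -2.8,"y": 2.8,"z": 0,"wx": 0,"wy": 0,"wz": 0},
    {"hand": 100,"x": -2.8,"y": 2.8,"z": 0,"wx": 0,"wy": 0,"wz": 0},
    {"hand": 100,"x": -2.8,"y": 2.8,"z": 0,"wx": 0,"wy": 0,"wz": 0},
    {"hand": 100,"x": -2.8,"y": 2.8,"z": 0,"wx": 0,"wy": 0,"wz": 0},
    {"hand": 100,"x": -2.8,"y": 2.8,"z": 0,"wx": 0,"wy": 0,"wz": 0},
    {"hand": 100,"x": -2.8,"y": 2.8,"z": 0,"wx": 0,"wy": 0,"wz": 0},
    {"hand": 100,"x": -2.8,"y": 2.8,"z": 0,"wx": 0,"wy": 0,"wz": 0},
    {"hand": 100,"x": -2.8,"y": 2.8,"z": 0,"wx": 0,"wy": 0,"wz": 0}
  ]
}}

```text
time_s: 2.15
position: [0.5197, 0.2404, 0.3995]
orientation: [-180.0, -0.0, 90.1]
contact_force: [0.3, 0.6, 0.2]
opening: 0.0847
```

```bash
cat >> h.py <<'E'
def wcap(name):
    from rig import arm
    from scipy.spatial.transform import Rotation as Ro
    s=arm.read_state(); c=arm.capture('wrist')
    T=np.eye(4);T[:3,:3]=Ro.from_euler('xyz',s['orientation'],degrees=True).as_matrix();T[:3,3]=s['position']
    W=np.linalg.inv(T@c['mount']); c['rvec']=cv2.Rodrigues(W[:3,:3])[0].ravel();c['tvec']=W[:3,3]
    pickle.dump(c,open(f'pics/{name}.pkl','wb')); cv2.imwrite(f'pics/{name}_raw.png',c['frame'][:,:,::-1]); return c,s
E
python3 -c "
from h import *
c,s=wcap('w1');print(s['position'],proj(c,[[.619,.196,.2],[.485,.21,.1],[.45,.21,.008]]))"
```

```text
[0.5197418  0.24044817 0.39947165] [[371.45989583 214.3357024 ]
 [255.3348453  181.82145907]
 [237.50317174 169.39320417]]
```

Emit:
{"fn": "apply_moves", "kwargs": {
  "plan": [
    {"hand": 100,"x": -4,"y": 0.3,"z": 0,"wx": 0,"wy": 0,"wz": 0},
    {"hand": 100,"x": -4,"y": 0.3,"z": 0,"wx": 0,"wy": 0,"wz": 0},
    {"hand": 100,"x": -4,"y": 0.3,"z": 0,"wx": 0,"wy": 0,"wz": 0},
    {"hand": 100,"x": -4,"y": 0.3,"z": 0,"wx": 0,"wy": 0,"wz": 0},
    {"hand": 100,"x": -4,"y": 0.3,"z": 0,"wx": 0,"wy": 0,"wz": 0},
    {"hand": 100,"x": -4,"y": 0.3,"z": 0,"wx": 0,"wy": 0,"wz": 0},
    {"hand": 100,"x": -4,"y": 0.3,"z": 0,"wx": 0,"wy": 0,"wz": 0},
    {"hand": 100,"x": -4,"y": 0.3,"z": 0,"wx": 0,"wy": 0,"wz": 0}
  ]
}}

```text
time_s: 2.87
position: [0.5428, -0.0797, 0.3995]
orientation: [180.0, -0.0, 90.1]
contact_force: [1.3, 1.0, 0.4]
opening: 0.0855
```

Emit:
{"fn": "apply_moves", "kwargs": {
  "plan": [
    {"hand": 100,"x": -4,"y": 0.3,"z": 0,"wx": 0,"wy": 0,"wz": 0},
    {"hand": 100,"x": -4,"y": 0.3,"z": 0,"wx": 0,"wy": 0,"wz": 0},
    {"hand": 100,"x": -4,"y": 0.3,"z": 0,"wx": 0,"wy": 0,"wz": 0},
    {"hand": 100,"x": 0,"y": 0,"z": 0,"wx": 0,"wy": 0,"wz": 0}
  ]
}}

```text
time_s: 3.2
position: [0.5494, -0.2076, 0.3985]
orientation: [-179.8, 0.2, 89.3]
contact_force: [-0.9, -0.7, 0.6]
opening: 0.0853
```

```bash
python3 -c "
from h import *
c,s=wcap('w2');print(s['position'],s['orientation'],proj(c,[[.615,-.231,.258]]))
a=load('w1')['frame'][100:400,80:480,::-1]
cv2.imwrite('pics/w1.png',cv2.resize(a,(800,600),interpolation=cv2.INTER_CUBIC))
a=c['frame'][60:360,160:560,::-1]
cv2.imwrite('pics/w2.png',cv2.resize(a,(800,600),interpolation=cv2.INTER_CUBIC))"
```

```text
[ 0.54936845 -0.20757267  0.39847798] [-179.84118955    0.20542768   89.32116819] [[352.94133471 210.38811487]]
```

View pics/w1.png

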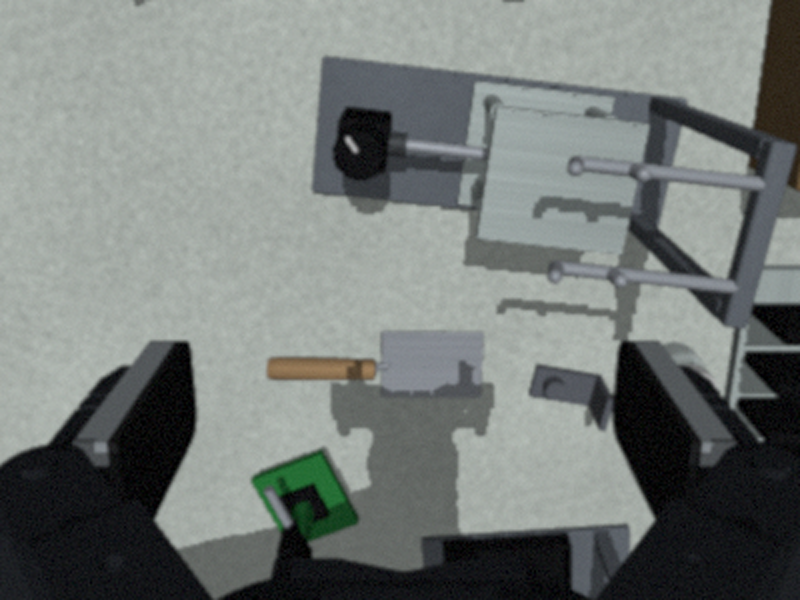

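View pics/w2.png

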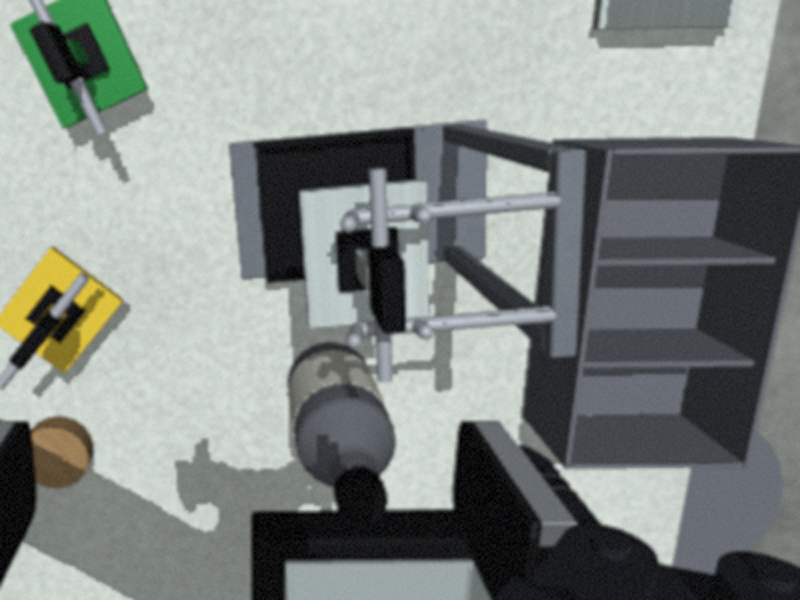

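```bash
python3 - <<'E'
from h import *
A=load('w1');B=load('w2')
a=lambda u,v:(80+u/2-.25,100+v/2-.25); b=lambda u,v:(160+u/2-.25,60+v/2-.25)
def pair(c,p,q,z,n):
    P=atz(c,p,z);Q=atz(c,q,z);d=P-Q
    print(n,P.round(4),Q.round(4),'mid',((P+Q)/2).round(4),'len',np.linalg.norm(d).round(4),'yaw',np.degrees(np.arctan2(-d[0],d[1])).round(2))
pair(A,a(575,166),a(556,272),.215,'Wtips -21?')
pair(A,a(643,172),a(619,276),.212,'Wpegs +15?')
pair(A,a(765,183),a(735,287),.198,'Wcross prongs')
print('knob',atz(A,a(360,150),.1))
pair(A,a(324,57),a(315,192),.008,'Wbase -175')
pair(B,b(378,170),b(385,380),.226,'bar')
pair(B,b(350,220),b(356,338),.235,'Dtips')
pair(B,b(423,212),b(424,325),.232,'Dpegs')
pair(B,b(558,201),b(552,315),.218,'Dcross')
print('tab',atz(B,b(388,288),.258))
pair(B,b(231,144),b(243,278),.008,'Dbase')
E
```

```text
Wtips -21? [0.6082 0.2346 0.215 ] [0.6022 0.1767 0.215 ] mid [0.6052 0.2056 0.215 ] len 0.0583 yaw -5.9
Wpegs +15? [0.6443 0.2309 0.212 ] [0.6371 0.1733 0.212 ] mid [0.6407 0.2021 0.212 ] len 0.0581 yaw -7.18
Wcross prongs [0.7157 0.2218 0.198 ] [0.7077 0.1614 0.198 ] mid [0.7117 0.1916 0.198 ] len 0.0609 yaw -7.51
knob [0.49110873 0.21972347 0.1       ]
Wbase -175 [0.4586 0.2743 0.008 ] [0.4482 0.1665 0.008 ] mid [0.4534 0.2204 0.008 ] len 0.1084 yaw -5.54
bar [ 0.6143 -0.175   0.226 ] [ 0.6228 -0.2841  0.226 ] mid [ 0.6186 -0.2296  0.226 ] len 0.1094 yaw 4.46
Dtips [ 0.6004 -0.1974  0.235 ] [ 0.6054 -0.2573  0.235 ] mid [ 0.6029 -0.2273  0.235 ] len 0.0601 yaw 4.76
Dpegs [ 0.6357 -0.1944  0.232 ] [ 0.6398 -0.2517  0.232 ] mid [ 0.6377 -0.2231  0.232 ] len 0.0574 yaw 4.09
Dcross [ 0.7058 -0.1921  0.218 ] [ 0.7097 -0.2517  0.218 ] mid [ 0.7077 -0.2219  0.218 ] len 0.0597 yaw 3.73
tab [ 0.6154345  -0.22465723  0.258     ]
Dbase [ 0.5395 -0.18    0.008 ] [ 0.5476 -0.2876  0.008 ] mid [ 0.5435 -0.2338  0.008 ] len 0.1079 yaw 4.34
```

Emit:
{"fn": "apply_moves", "kwargs": {
  "plan": [
    {"hand": 100,"x": 0,"y": 0,"z": 0,"wx": 0,"wy": 0,"wz": -0.087},
    {"hand": 100,"x": 0,"y": 0,"z": 0,"wx": 0,"wy": 0,"wz": 0},
    {"hand": 100,"x": 0,"y": 0,"z": 0,"wx": 0,"wy": 0,"wz": 0}
  ]
}}

```text
time_s: 3.5
position: [0.5525, -0.197, 0.3993]
orientation: [-180.0, -0.0, 95.0]
contact_force: [-0.1, -0.3, -0.7]
opening: 0.0855
```

```bash
cat >> h.py <<'E'
def to(x,y,z,yaw=None):
    from rig import arm
    from scipy.spatial.transform import Rotation as Ro
    s=arm.read_state();R=Ro.from_euler('xyz',s['orientation'],degrees=True).as_matrix()
    d=R.T@(np.array([x,y,z])-s['position'])*100
    print('t',s['time_s'],'at',s['position'].round(4),s['orientation'].round(2),'q7',s['joint_positions'][6].round(1),'cm',d.round(2))
    if yaw is not None: print('wz rad',np.radians(s['orientation'][2]-yaw).round(4))
E
python3 -c "
from h import *
to(.6175,-.2275,.229,94.3)"
```

```text
t 3.5 at [ 0.5525 -0.197   0.3993] [-1.7999e+02 -3.0000e-02  9.5010e+01] q7 31.3 cm [-3.61  6.21 17.03]
wz rad 0.0123
```

```bash
python3 -c "
from h import *
c,s=wcap('w3');print(s['position'],s['qvel'].round(2))
p=proj(c,[[.6175,-.2275,.245]])[0].astype(int);x0,y0=p[0]-100,p[1]-75;print(x0,y0)
a=c['frame'][y0:y0+150,x0:x0+200,::-1]
cv2.imwrite('pics/w3.png',cv2.resize(a,(800,600),interpolation=cv2.INTER_CUBIC))"
```

```text
[ 0.55254493 -0.19703957  0.39931758] [-0.48 -0.19  0.32 -0.01 -0.06  0.16 -1.12]
244 144
```

View pics/w3.png

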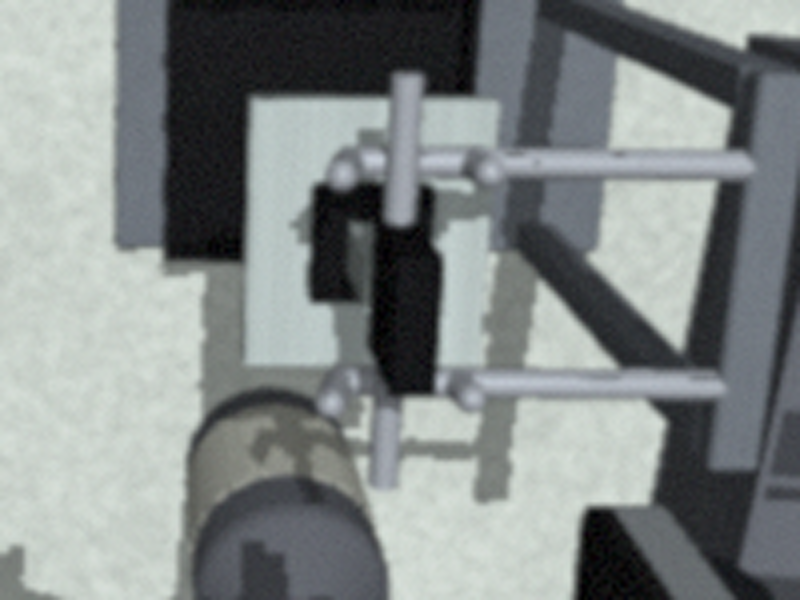

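```bash
python3 - <<'E'
from h import *
B=load('w3')
b=lambda u,v:(244+u/4-.375,144+v/4-.375)
def pair(c,p,q,z,n):
    P=atz(c,p,z);Q=atz(c,q,z);d=P-Q
    print(n,P.round(4),Q.round(4),'mid',((P+Q)/2).round(4),'len',np.linalg.norm(d).round(4),'yaw',np.degrees(np.arctan2(-d[0],d[1])).round(2))
pair(B,b(408,72),b(384,488),.226,'bar')
pair(B,b(342,170),b(330,400),.235,'Dtips')
pair(B,b(488,168),b(467,390),.232,'Dpegs')
print('tab',atz(B,b(414,322),.258))
S=load('top0');print('tab from top',[atz(S,(310+u/4,138+v/4),.258).round(4) for u,v in((190,128),(240,124))])
E
```

```text
bar [ 0.6139 -0.1741  0.226 ] [ 0.6231 -0.2848  0.226 ] mid [ 0.6185 -0.2295  0.226 ] len 0.1112 yaw 4.76
Dtips [ 0.5996 -0.1978  0.235 ] [ 0.6041 -0.2576  0.235 ] mid [ 0.6018 -0.2277  0.235 ] len 0.0599 yaw 4.37
Dpegs [ 0.6355 -0.1948  0.232 ] [ 0.6392 -0.2529  0.232 ] mid [ 0.6374 -0.2238  0.232 ] len 0.0582 yaw 3.68
tab [ 0.61728197 -0.22732165  0.258     ]
tab from top [array([ 0.6155, -0.2121,  0.258 ]), array([ 0.6182, -0.249 ,  0.258 ])]
```

Emit:
{"fn": "apply_moves", "kwargs": {
  "plan": [
    {"hand": 100,"x": -1.23,"y": 2.08,"z": 2,"wx": 0,"wy": 0,"wz": 0.01},
    {"hand": 100,"x": -1.23,"y": 2.08,"z": 2,"wx": 0,"wy": 0,"wz": 0},
    {"hand": 100,"x": -1.23,"y": 2.08,"z": 2,"wx": 0,"wy": 0,"wz": 0},
    {"hand": 100,"x": 0,"y": 0,"z": 2,"wx": 0,"wy": 0,"wz": 0},
    {"hand": 100,"x": 0,"y": 0,"z": 1,"wx": 0,"wy": 0,"wz": 0},
    {"hand": 100,"x": 0,"y": 0,"z": 0,"wx": 0,"wy": 0,"wz": 0},
    {"hand": 100,"x": 0,"y": 0,"z": 0,"wx": 0,"wy": 0,"wz": 0}
  ]
}}

```text
time_s: 4.13
position: [0.6176, -0.2286, 0.3094]
orientation: [-180.0, -0.0, 94.5]
contact_force: [0.0, 0.5, 0.8]
opening: 0.0854
```

```bash
python3 -c "
from h import *
to(.618,-.2285,.229,94.4)"
```

```text
t 4.1333 at [ 0.6176 -0.2286  0.3094] [-1.7995e+02 -3.0000e-02  9.4470e+01] q7 33.7 cm [0.01 0.05 8.04]
wz rad 0.0012
```

Emit:
{"fn": "apply_moves", "kwargs": {
  "plan": [
    {"hand": 100,"x": 0,"y": 0.05,"z": 2,"wx": 0,"wy": 0,"wz": 0},
    {"hand": 100,"x": 0,"y": 0,"z": 2,"wx": 0,"wy": 0,"wz": 0},
    {"hand": 100,"x": 0,"y": 0,"z": 2,"wx": 0,"wy": 0,"wz": 0},
    {"hand": 100,"x": 0,"y": 0,"z": 1,"wx": 0,"wy": 0,"wz": 0},
    {"hand": 100,"x": 0,"y": 0,"z": 1,"wx": 0,"wy": 0,"wz": 0},
    {"hand": 100,"x": 0,"y": 0,"z": 0,"wx": 0,"wy": 0,"wz": 0},
    {"hand": 100,"x": 0,"y": 0,"z": 0,"wx": 0,"wy": 0,"wz": 0}
  ]
}}

```text
time_s: 4.72
position: [0.6182, -0.2295, 0.2304]
orientation: [180.0, 0.0, 94.5]
contact_force: [-0.5, 0.1, 0.9]
opening: 0.0856
```

Emit:
{"fn": "apply_moves", "kwargs": {
  "plan": [
    {"hand": 0,"x": 0,"y": 0,"z": 0,"wx": 0,"wy": 0,"wz": 0},
    {"hand": 0,"x": 0,"y": 0,"z": 0,"wx": 0,"wy": 0,"wz": 0},
    {"hand": 0,"x": 0,"y": 0,"z": 0,"wx": 0,"wy": 0,"wz": 0},
    {"hand": 0,"x": 0,"y": 0,"z": 0,"wx": 0,"wy": 0,"wz": 0},
    {"hand": 0,"x": 0,"y": 0,"z": 0,"wx": 0,"wy": 0,"wz": 0},
    {"hand": 0,"x": 0,"y": 0,"z": 0,"wx": 0,"wy": 0,"wz": 0},
    {"hand": 0,"x": 0,"y": 0,"z": 0,"wx": 0,"wy": 0,"wz": 0},
    {"hand": 0,"x": 0,"y": 0,"z": 0,"wx": 0,"wy": 0,"wz": 0}
  ],
  "grip_force": 60
}}

```text
time_s: 5.38
position: [0.618, -0.2297, 0.2295]
orientation: [-180.0, 0.0, 94.5]
contact_force: [0.5, -0.4, -0.3]
opening: 0.0003
```

Emit:
{"fn": "apply_moves", "kwargs": {
  "plan": [
    {"hand": 0,"x": 0,"y": 0,"z": 0,"wx": 0,"wy": 0,"wz": 0},
    {"hand": 0,"x": 0,"y": 0,"z": 0,"wx": 0,"wy": 0,"wz": 0},
    {"hand": 0,"x": 0,"y": 0,"z": 0,"wx": 0,"wy": 0,"wz": 0},
    {"hand": 0,"x": 0,"y": 0,"z": 0,"wx": 0,"wy": 0,"wz": 0}
  ]
}}

```text
time_s: 5.72
position: [0.618, -0.2296, 0.2295]
orientation: [-180.0, 0.0, 94.5]
contact_force: [-0.3, -0.1, -0.3]
opening: -0.0002
```

```bash
python3 -c "
from h import *
from rig import arm
c,s=wcap('w4')
t=arm.capture('scene');t2=arm.capture('top')
p=proj(t,[[.618,-.2295,.25]])[0].astype(int);q=proj(t2,[[.618,-.2295,.25]])[0].astype(int);print(p,q)
a=[cv2.resize(c['frame'][:,:,::-1],(400,300)),cv2.resize(t['frame'][p[1]-38:p[1]+37,p[0]-50:p[0]+50,::-1],(400,300)),cv2.resize(t2['frame'][q[1]-38:q[1]+37,q[0]-50:q[0]+50,::-1],(400,300)),cv2.resize(c['frame'][150:390,120:440,::-1],(400,300))]
cv2.imwrite('pics/w4.png',np.vstack([np.hstack(a[:2]),np.hstack(a[2:])]))"
```

```text
[177 197] [362 169]
```

View pics/w4.png

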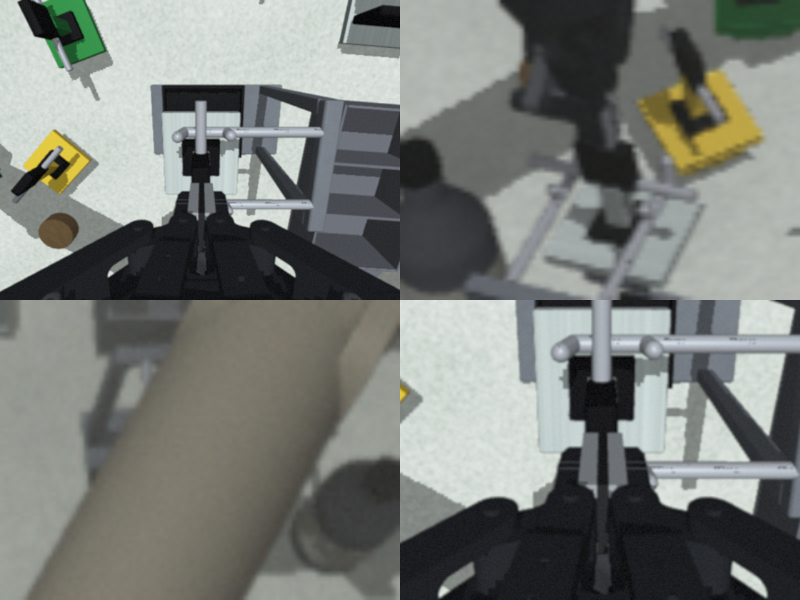

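The opening reads 0, but the picture shows the tab between the fingers at about (600,410) in the lower-right crop. A small lift will settle it, using the force reading and the bar height.

Emit:
{"fn": "apply_moves", "kwargs": {
  "plan": [
    {"hand": 0,"x": 0,"y": 0,"z": -0.5,"wx": 0,"wy": 0,"wz": 0},
    {"hand": 0,"x": 0,"y": 0,"z": -0.5,"wx": 0,"wy": 0,"wz": 0},
    {"hand": 0,"x": 0,"y": 0,"z": -0.6,"wx": 0,"wy": 0,"wz": 0},
    {"hand": 0,"x": 0,"y": 0,"z": -0.6,"wx": 0,"wy": 0,"wz": 0},
    {"hand": 0,"x": 0,"y": 0,"z": 0,"wx": 0,"wy": 0,"wz": 0},
    {"hand": 0,"x": 0,"y": 0,"z": 0,"wx": 0,"wy": 0,"wz": 0},
    {"hand": 0,"x": 0,"y": 0,"z": 0,"wx": 0,"wy": 0,"wz": 0},
    {"hand": 0,"x": 0,"y": 0,"z": 0,"wx": 0,"wy": 0,"wz": 0}
  ]
}}

```text
time_s: 6.53
position: [0.6179, -0.2296, 0.2511]
orientation: [-180.0, -0.0, 94.5]
contact_force: [-0.1, 0.1, 0.1]
opening: 0.0001
```

```bash
python3 -c "
from h import *
c,s=wcap('w5');print(s)
a=load('w4')['frame'];b=c['frame']
# does the bar (near end in w4) keep its place in the image? it moves with the tool if gripped
from numpy import abs
x=slice(255,310);y=slice(130,240)
print('bar region diff',abs(a[y,x].astype(int)-b[y,x]).mean(),'prong region diff',abs(a[160:220,350:440].astype(int)-b[160:220,350:440]).mean())
cv2.imwrite('pics/w5.png',np.hstack([cv2.resize(i[130:350,180:380,::-1],(400,440)) for i in(a,b)]))"
```

```text
{'time_s': 6.5333, 'joint_positions': array([ -7.64618002,  29.53367099,  41.06318421,  68.2220407 ,
       -18.88999102,  88.75229398,  34.42555793]), 'qvel': array([-0.04129866,  0.1225683 ,  0.09645506,  0.16873144, -0.0448118 ,
       -0.0083588 ,  0.05254491]), 'joint_torque': array([ 5.97426505e-02, -6.29962349e+01,  1.20825943e+01, -3.59744596e+01,
        2.35251471e-02,  5.39522021e-03, -8.54931545e-05]), 'position': array([ 0.61786926, -0.22957201,  0.251126  ]), 'orientation': array([-1.79968927e+02, -1.15236949e-02,  9.44708463e+01]), 'contact_force': array([-0.0624137 ,  0.06576193,  0.09213882]), 'torque': array([-0.0536578 ,  0.01127179,  0.04569128]), 'opening': 0.00010996286310447463}
bar region diff 33.173994490358126 prong region diff 40.05851851851852
```

View pics/w5.png

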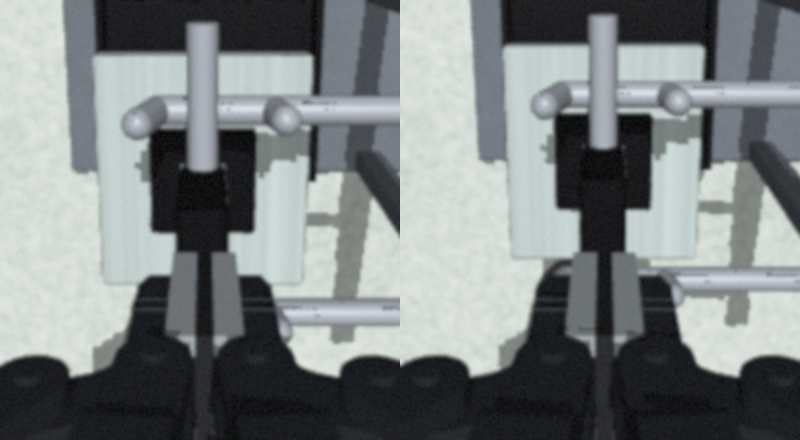

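```bash
python3 - <<'E'
from h import *
from scipy.spatial.transform import Rotation as Ro
c=load('w4');M=np.linalg.inv(c['mount'])
for y in(.011,-.011):
  for z in (0.01,0,-.019,-.03,-.04): 
    P=M@[y,0,z,1];u=c['mtx']@P[:3];u=u[:2]/u[2];print('tool x',y,'z',z,((u-[180,130])*2).round(0))
# expected tab edges in w4 panel
for P in([.6165,-.2105,.258],[.6165,-.2105,.222],[.619,-.2465,.258],[.614,-.174,.226]):
    print(P,((proj(c,[P])[0]-[180,130])*2).round(0))
print(c['tvec'],load('w3')['tvec'])
E
python3 -c "
import cv2;a=cv2.imread('pics/w4_raw.png')[150:345,200:360];cv2.imwrite('pics/w4z.png',cv2.resize(a,None,fx=3,fy=3,interpolation=cv2.INTER_CUBIC)*1)
b=cv2.resize(a,None,fx=3,fy=3,interpolation=cv2.INTER_CUBIC).astype(float);cv2.imwrite('pics/w4z.png',(255*(b/255)**.5).astype('uint8'))"
```

```text
tool x 0.011 z 0.01 [201. 183.]
tool x 0.011 z 0 [201. 196.]
tool x 0.011 z -0.019 [200. 224.]
tool x 0.011 z -0.03 [200. 243.]
tool x 0.011 z -0.04 [200. 262.]
tool x -0.011 z 0.01 [201. 258.]
tool x -0.011 z 0 [200. 274.]
tool x -0.011 z -0.019 [200. 309.]
tool x -0.011 z -0.03 [200. 333.]
tool x -0.011 z -0.04 [200. 357.]
[0.6165, -0.2105, 0.258] [200. 205.]
[0.6165, -0.2105, 0.222] [201. 157.]
[0.619, -0.2465, 0.258] [199. 352.]
[0.614, -0.174, 0.226] [202.  18.]
[-0.5986302  -0.31189665  0.3265557 ] [-0.53380776 -0.32917178  0.49893692]
```

View pics/w4z.png

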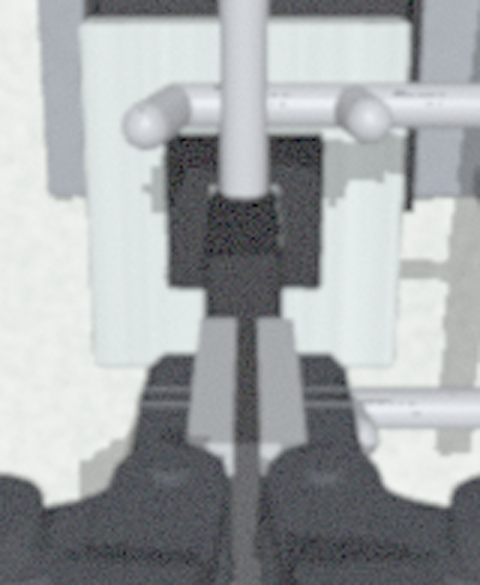

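The plate stayed put: the fingers had shut just above the tab. Their ends show about 30 mm short of the stated TCP, and the opening of 0 agrees with that. I'll reopen and grip lower. A TCP height of 0.196 clears the boss, prongs and tab top whether or not the stated TCP is right.

Emit:
{"fn": "apply_moves", "kwargs": {
  "plan": [
    {"hand": 100,"x": 0,"y": 0,"z": 0,"wx": 0,"wy": 0,"wz": 0},
    {"hand": 100,"x": 0,"y": 0,"z": 0,"wx": 0,"wy": 0,"wz": 0},
    {"hand": 100,"x": 0,"y": 0,"z": 0,"wx": 0,"wy": 0,"wz": 0},
    {"hand": 100,"x": 0,"y": 0,"z": 0,"wx": 0,"wy": 0,"wz": 0},
    {"hand": 100,"x": 0,"y": 0,"z": 0,"wx": 0,"wy": 0,"wz": 0},
    {"hand": 100,"x": 0,"y": 0,"z": 0,"wx": 0,"wy": 0,"wz": 0},
    {"hand": 100,"x": 0,"y": 0,"z": 0,"wx": 0,"wy": 0,"wz": 0},
    {"hand": 100,"x": 0,"y": 0,"z": 0,"wx": 0,"wy": 0,"wz": 0}
  ]
}}

```text
time_s: 7.25
position: [0.618, -0.2296, 0.2515]
orientation: [-180.0, 0.0, 94.5]
contact_force: [0.3, 0.5, -0.0]
opening: 0.0854
```

Emit:
{"fn": "apply_moves", "kwargs": {
  "plan": [
    {"hand": 100,"x": 0,"y": 0,"z": 1,"wx": 0,"wy": 0,"wz": 0},
    {"hand": 100,"x": 0,"y": 0,"z": 1,"wx": 0,"wy": 0,"wz": 0},
    {"hand": 100,"x": 0,"y": 0,"z": 0,"wx": 0,"wy": 0,"wz": 0}
  ]
}}

```text
time_s: 7.5
position: [0.617, -0.229, 0.2282]
orientation: [-179.8, -0.1, 94.5]
contact_force: [-0.6, 0.6, -0.6]
opening: 0.0853
```

```bash
python3 - <<'E'
from h import *
from rig import arm
s=arm.read_state();print(s['position'],s['opening'],s['contact_force'])
c,_=wcap('w6');t=arm.capture('scene')
p=proj(t,[[.618,-.2295,.26]])[0].astype(int);print(p)
g=lambda i:(255*(i/255.)**.6).astype('uint8')
a=g(cv2.resize(t['frame'][p[1]-50:p[1]+50,p[0]-33:p[0]+34,::-1],(400,597),interpolation=cv2.INTER_CUBIC))
b=g(cv2.resize(c['frame'][120:420,180:380,::-1],(398,597),interpolation=cv2.INTER_CUBIC))
for z,col in((.231,(0,0,255)),(.266,(0,255,0))):
    q=(proj(t,[[.618+dx,-.2295,z] for dx in(-.05,0,.05)])-[p[0]-33,p[1]-50])*5.97
    for k in q: cv2.circle(a,tuple(k.astype(int)),3,col,-1)
    q=(proj(c,[[.618+dx,-.2295,z] for dx in(-.05,0,.05)])-[180,120])*1.99
    for k in q: cv2.circle(b,tuple(k.astype(int)),3,col,-1)
cv2.imwrite('pics/w6.png',np.hstack([a,b]))
E
```

```text
[ 0.61697514 -0.22895682  0.22823865] 0.08530839271085697 [-0.62348505  0.61004587 -0.57821375]
[176 194]
```

View pics/w6.png

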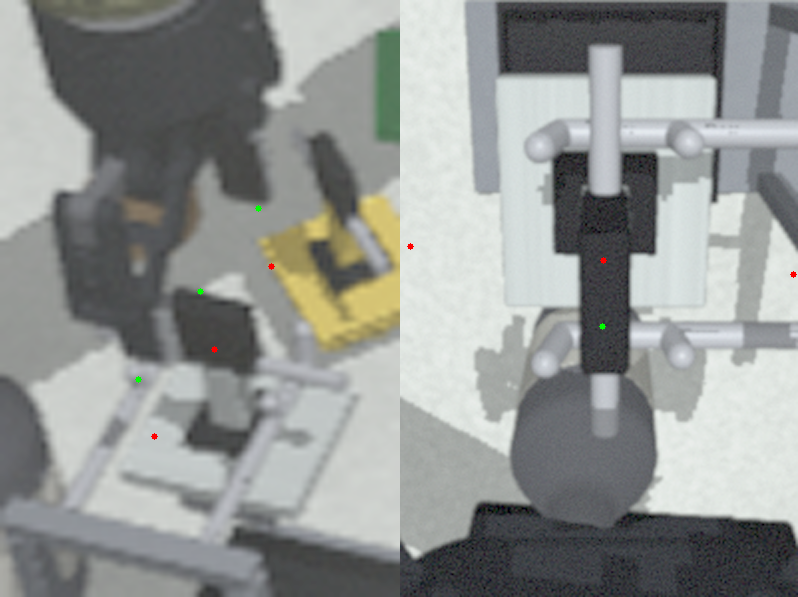

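The scene view shows the open fingertips at (140,358) and (255,200), about z = 0.275. So the real tips sit about 47 mm behind the reported TCP when open, and about 34 mm when shut. For a correct grasp the TCP has to be at about 0.193.

Emit:
{"fn": "apply_moves", "kwargs": {
  "plan": [
    {"hand": 100,"x": 0,"y": 0,"z": 1,"wx": 0,"wy": 0,"wz": 0},
    {"hand": 100,"x": 0,"y": 0,"z": 1,"wx": 0,"wy": 0,"wz": 0},
    {"hand": 100,"x": 0,"y": 0,"z": 1,"wx": 0,"wy": 0,"wz": 0},
    {"hand": 100,"x": 0,"y": 0,"z": 0.8,"wx": 0,"wy": 0,"wz": 0},
    {"hand": 100,"x": 0,"y": 0,"z": 0,"wx": 0,"wy": 0,"wz": 0},
    {"hand": 100,"x": 0,"y": 0,"z": 0,"wx": 0,"wy": 0,"wz": 0}
  ]
}}

```text
time_s: 8.1
position: [0.6176, -0.2294, 0.1926]
orientation: [-179.9, -0.0, 94.5]
contact_force: [-0.1, -0.6, 0.5]
opening: 0.0856
```

Emit:
{"fn": "apply_moves", "kwargs": {
  "plan": [
    {"hand": 0,"x": 0,"y": 0,"z": 0,"wx": 0,"wy": 0,"wz": 0},
    {"hand": 0,"x": 0,"y": 0,"z": 0,"wx": 0,"wy": 0,"wz": 0},
    {"hand": 0,"x": 0,"y": 0,"z": 0,"wx": 0,"wy": 0,"wz": 0},
    {"hand": 0,"x": 0,"y": 0,"z": 0,"wx": 0,"wy": 0,"wz": 0},
    {"hand": 0,"x": 0,"y": 0,"z": 0,"wx": 0,"wy": 0,"wz": 0},
    {"hand": 0,"x": 0,"y": 0,"z": 0,"wx": 0,"wy": 0,"wz": 0},
    {"hand": 0,"x": 0,"y": 0,"z": 0,"wx": 0,"wy": 0,"wz": 0},
    {"hand": 0,"x": 0,"y": 0,"z": 0,"wx": 0,"wy": 0,"wz": 0}
  ],
  "grip_force": 60
}}

```text
time_s: 8.77
position: [0.618, -0.2298, 0.1938]
orientation: [180.0, 0.0, 94.5]
contact_force: [-1.3, -1.0, 2.1]
opening: 0.0112
```

Emit:
{"fn": "apply_moves", "kwargs": {
  "plan": [
    {"hand": 0,"x": 0,"y": 0,"z": -0.5,"wx": 0,"wy": 0,"wz": 0},
    {"hand": 0,"x": 0,"y": 0,"z": -0.7,"wx": 0,"wy": 0,"wz": 0},
    {"hand": 0,"x": 0,"y": 0,"z": -0.7,"wx": 0,"wy": 0,"wz": 0},
    {"hand": 0,"x": 0,"y": 0,"z": -0.5,"wx": 0,"wy": 0,"wz": 0},
    {"hand": 0,"x": 0,"y": 0,"z": 0,"wx": 0,"wy": 0,"wz": 0},
    {"hand": 0,"x": 0,"y": 0,"z": 0,"wx": 0,"wy": 0,"wz": 0},
    {"hand": 0,"x": 0,"y": 0,"z": 0,"wx": 0,"wy": 0,"wz": 0}
  ]
}}

```text
time_s: 9.35
position: [0.6179, -0.2296, 0.2172]
orientation: [-180.0, -0.0, 94.5]
contact_force: [-0.7, 0.4, -3.3]
opening: 0.0109
```

```bash
python3 - <<'E'
from h import *
from rig import arm
c,s=wcap('w7');print(s['position'],s['opening'],s['contact_force'],s['torque'])
# bar half-width near end in this view (gripped => bar near camera/fixed in tool frame)
P=[[.614,-.174,.226],[.614,-.174,.250]];print(proj(c,P))
cv2.imwrite('pics/w7.png',c['frame'][100:350,160:400,::-1])
E
```

```text
[ 0.61785381 -0.22961253  0.217223  ] 0.010874266714919239 [-0.71775705  0.41788451 -3.27024212] [ 0.02629616 -0.00047511  0.00876761]
[[281.31615224 141.93790745]
 [281.25234443 148.55241297]]
```

Emit:
{"fn": "apply_moves", "kwargs": {
  "plan": [
    {"hand": 0,"x": 0,"y": -0.6,"z": 0,"wx": 0,"wy": 0,"wz": 0},
    {"hand": 0,"x": 0,"y": -1.2,"z": 0,"wx": 0,"wy": 0,"wz": 0},
    {"hand": 0,"x": 0,"y": -1.6,"z": 0,"wx": 0,"wy": 0,"wz": 0},
    {"hand": 0,"x": 0,"y": -1.8,"z": 0,"wx": 0,"wy": 0,"wz": 0},
    {"hand": 0,"x": 0,"y": -1.8,"z": 0,"wx": 0,"wy": 0,"wz": 0},
    {"hand": 0,"x": 0,"y": -1.5,"z": 0,"wx": 0,"wy": 0,"wz": 0},
    {"hand": 0,"x": 0,"y": -1.0,"z": 0,"wx": 0,"wy": 0,"wz": 0},
    {"hand": 0,"x": 0,"y": -0.5,"z": 0,"wx": 0,"wy": 0,"wz": 0}
  ]
}}

```text
time_s: 10.07
position: [0.5167, -0.238, 0.2177]
orientation: [180.0, -0.0, 94.4]
contact_force: [-0.0, 0.6, -2.6]
opening: 0.011
```

Emit:
{"fn": "apply_moves", "kwargs": {
  "plan": [
    {"hand": 0,"x": 1,"y": 0,"z": 0,"wx": 0,"wy": 0,"wz": 0},
    {"hand": 0,"x": 2,"y": 0,"z": 0,"wx": 0,"wy": 0,"wz": 0.05},
    {"hand": 0,"x": 3,"y": 0,"z": 0,"wx": 0,"wy": 0,"wz": 0.05},
    {"hand": 0,"x": 3,"y": 0,"z": 0,"wx": 0,"wy": 0,"wz": 0.05},
    {"hand": 0,"x": 3,"y": 0,"z": 0,"wx": 0,"wy": 0,"wz": 0.045},
    {"hand": 0,"x": 3,"y": 0,"z": 0,"wx": 0,"wy": 0,"wz": 0},
    {"hand": 0,"x": 3,"y": 0,"z": 0,"wx": 0,"wy": 0,"wz": 0},
    {"hand": 0,"x": 3,"y": 0,"z": 0,"wx": 0,"wy": 0,"wz": 0}
  ]
}}

```text
time_s: 10.73
position: [0.5288, -0.0252, 0.2176]
orientation: [180.0, -0.0, 83.4]
contact_force: [0.0, 0.8, -2.3]
opening: 0.0116
```

Emit:
{"fn": "apply_moves", "kwargs": {
  "plan": [
    {"hand": 0,"x": 3,"y": 0,"z": 0,"wx": 0,"wy": 0,"wz": 0},
    {"hand": 0,"x": 3,"y": 0,"z": 0,"wx": 0,"wy": 0,"wz": 0},
    {"hand": 0,"x": 3,"y": 0,"z": 0,"wx": 0,"wy": 0,"wz": 0},
    {"hand": 0,"x": 3,"y": 0,"z": 0,"wx": 0,"wy": 0,"wz": 0},
    {"hand": 0,"x": 3,"y": 0,"z": 0,"wx": 0,"wy": 0,"wz": 0},
    {"hand": 0,"x": 2,"y": 0,"z": 0,"wx": 0,"wy": 0,"wz": 0},
    {"hand": 0,"x": 1,"y": 0,"z": 0,"wx": 0,"wy": 0,"wz": 0},
    {"hand": 0,"x": 0,"y": 0,"z": 0,"wx": 0,"wy": 0,"wz": 0}
  ]
}}

```text
time_s: 11.4
position: [0.549, 0.1549, 0.2167]
orientation: [-179.9, -0.0, 83.6]
contact_force: [-1.1, 0.3, -3.6]
opening: 0.0113
```

Emit:
{"fn": "apply_moves", "kwargs": {
  "plan": [
    {"hand": 0,"x": 0,"y": 0,"z": 0,"wx": 0,"wy": 0,"wz": 0},
    {"hand": 0,"x": 0,"y": 0,"z": 0,"wx": 0,"wy": 0,"wz": 0},
    {"hand": 0,"x": 0,"y": 0,"z": 0,"wx": 0,"wy": 0,"wz": 0}
  ]
}}

```text
time_s: 11.65
position: [0.5497, 0.1485, 0.2177]
orientation: [180.0, 0.0, 83.1]
contact_force: [0.3, -0.3, -3.2]
opening: 0.0113
```

```bash
python3 -c "
from h import *
to(.530,.2146,.196,83.3)
c,s=wcap('w8');print(s['contact_force'],s['opening'])
print(proj(c,[[.605,.2056,.215],[.64,.202,.21]]))
a=c['frame'][40:340,160:560,::-1]
cv2.imwrite('pics/w8.png',cv2.resize(a,(800,600),interpolation=cv2.INTER_CUBIC))"
```

```text
t 11.65 at [0.5497 0.1485 0.2177] [1.7998e+02 2.0000e-02 8.3130e+01] q7 -18.0 cm [ 6.33 -2.75  2.17]
wz rad -0.003
[ 0.26990116 -0.29459171 -3.15265419] 0.011330485645395589
[[380.44884625 123.81033448]
 [449.12367917 122.06340984]]
```

Emit:
{"fn": "apply_moves", "kwargs": {
  "plan": [
    {"hand": 0,"x": 0,"y": -1.4,"z": 0,"wx": 0,"wy": 0,"wz": -0.003},
    {"hand": 0,"x": 1,"y": -1.35,"z": 0.4,"wx": 0,"wy": 0,"wz": 0},
    {"hand": 0,"x": 1.8,"y": 0,"z": 0.6,"wx": 0,"wy": 0,"wz": 0},
    {"hand": 0,"x": 1.8,"y": 0,"z": 0.6,"wx": 0,"wy": 0,"wz": 0},
    {"hand": 0,"x": 1.2,"y": 0,"z": 0.57,"wx": 0,"wy": 0,"wz": 0},
    {"hand": 0,"x": 0.53,"y": 0,"z": 0,"wx": 0,"wy": 0,"wz": 0},
    {"hand": 0,"x": 0,"y": 0,"z": 0,"wx": 0,"wy": 0,"wz": 0},
    {"hand": 0,"x": 0,"y": 0,"z": 0,"wx": 0,"wy": 0,"wz": 0}
  ]
}}

```text
time_s: 12.37
position: [0.5297, 0.2161, 0.1955]
orientation: [180.0, 0.1, 83.5]
contact_force: [0.3, -0.4, -2.9]
opening: 0.0116
```

```bash
python3 -c "
from h import *
to(.530,.2146,.196,83.3)
c,s=wcap('w9');print(s['contact_force'],s['qvel'].round(1))
print(proj(c,[[.605,.2056,.215],[.64,.202,.21]]))
a=c['frame'][60:360,160:560,::-1]
cv2.imwrite('pics/w9.png',cv2.resize(a,(800,600),interpolation=cv2.INTER_CUBIC))"
```

```text
t 12.3667 at [0.5297 0.2161 0.1955] [1.800e+02 8.000e-02 8.346e+01] q7 -24.9 cm [-0.14  0.05 -0.05]
wz rad 0.0029
[ 0.29314194 -0.42779239 -2.93673213] [ 0.6 -1.   1.   0.3  0.3  0.   0.1]
[[440.60246039 268.01932953]
 [508.58713306 262.76856664]]
```

View pics/w9.png

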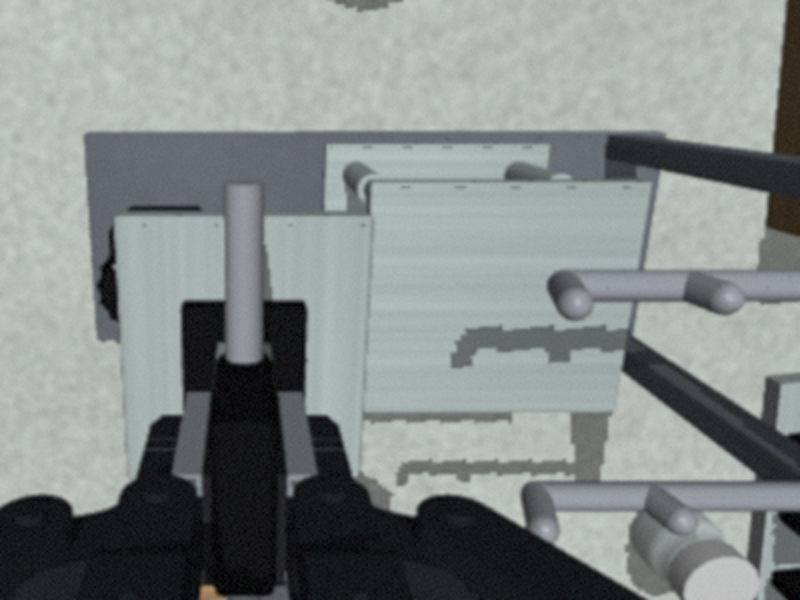

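```bash
python3 - <<'E'
from h import *
B=load('w9')
b=lambda u,v:(160+u/2-.25,60+v/2-.25)
def pair(c,p,q,z,n):
    P=atz(c,p,z);Q=atz(c,q,z);d=P-Q
    print(n,P.round(4),Q.round(4),'mid',((P+Q)/2).round(4),'len',np.linalg.norm(d).round(4),'yaw',np.degrees(np.arctan2(-d[0],d[1])).round(2))
pair(B,b(573,300),b(543,530),.215,'tips')
pair(B,b(727,297),b(680,518),.212,'pegs')
print('bar end',atz(B,b(243,187),.228),'expect tcp+55mm along tool x')
to(.53,.2146,.196,83.3)
print([atz(B,b(*p),.119).round(4) for p in((372,182),(650,182),(613,411),(362,411))])
E
```

```text
tips [0.6071 0.2344 0.215 ] [0.6008 0.1748 0.215 ] mid [0.604  0.2046 0.215 ] len 0.0599 yaw -5.97
pegs [0.6435 0.2301 0.212 ] [0.6365 0.1722 0.212 ] mid [0.64   0.2011 0.212 ] len 0.0583 yaw -6.92
bar end [0.53633118 0.26972757 0.228     ] expect tcp+55mm along tool x
t 12.4167 at [0.5299 0.2155 0.1959] [1.7998e+02 6.0000e-02 8.3400e+01] q7 -24.9 cm [-0.09  0.02 -0.01]
wz rad 0.0018
[array([0.5794, 0.2514, 0.119 ]), array([0.6756, 0.2405, 0.119 ]), array([0.6659, 0.1535, 0.119 ]), array([0.5702, 0.1644, 0.119 ])]
```

Emit:
{"fn": "apply_moves", "kwargs": {
  "plan": [
    {"hand": 0,"x": -0.1,"y": 0.5,"z": 0,"wx": 0,"wy": 0,"wz": 0.002},
    {"hand": 0,"x": -0.1,"y": 1.0,"z": 0,"wx": 0,"wy": 0,"wz": 0},
    {"hand": 0,"x": 0,"y": 1.5,"z": 0,"wx": 0,"wy": 0,"wz": 0},
    {"hand": 0,"x": 0,"y": 1.7,"z": 0,"wx": 0,"wy": 0,"wz": 0},
    {"hand": 0,"x": 0,"y": 1.7,"z": 0,"wx": 0,"wy": 0,"wz": 0},
    {"hand": 0,"x": 0,"y": 1.5,"z": 0,"wx": 0,"wy": 0,"wz": 0},
    {"hand": 0,"x": 0,"y": 1.0,"z": 0,"wx": 0,"wy": 0,"wz": 0},
    {"hand": 0,"x": 0,"y": 0.5,"z": 0,"wx": 0,"wy": 0,"wz": 0}
  ]
}}

```text
time_s: 13.08
position: [0.6245, 0.2018, 0.1955]
orientation: [180.0, 0.1, 83.2]
contact_force: [1.1, -0.4, -3.1]
opening: 0.0115
```

Emit:
{"fn": "apply_moves", "kwargs": {
  "plan": [
    {"hand": 0,"x": 0,"y": 0,"z": 0,"wx": 0,"wy": 0,"wz": 0},
    {"hand": 0,"x": 0,"y": 0,"z": 0,"wx": 0,"wy": 0,"wz": 0},
    {"hand": 0,"x": 0,"y": 0,"z": 0,"wx": 0,"wy": 0,"wz": 0}
  ]
}}

```text
time_s: 13.33
position: [0.6221, 0.2037, 0.1958]
orientation: [-180.0, -0.0, 83.4]
contact_force: [0.1, 0.1, -2.6]
opening: 0.011
```

```bash
python3 -c "
from h import *
from rig import arm
to(.6235,.2025,.1738,83.3);s=arm.read_state();print(s['contact_force'],s['opening'])"
```

```text
t 13.3333 at [0.6221 0.2037 0.1958] [-1.7998e+02 -1.0000e-02  8.3360e+01] q7 -17.9 cm [-0.1   0.15  2.2 ]
wz rad 0.001
[ 0.11979964  0.06498917 -2.62009942] 0.011039620992697218
```

Emit:
{"fn": "apply_moves", "kwargs": {
  "plan": [
    {"hand": 0,"x": -0.1,"y": 0.12,"z": 0.5,"wx": 0,"wy": 0,"wz": 0},
    {"hand": 0,"x": 0,"y": 0,"z": 0.6,"wx": 0,"wy": 0,"wz": 0},
    {"hand": 0,"x": 0,"y": 0,"z": 0.5,"wx": 0,"wy": 0,"wz": 0},
    {"hand": 0,"x": 0,"y": 0,"z": 0.3,"wx": 0,"wy": 0,"wz": 0},
    {"hand": 0,"x": 0,"y": 0,"z": 0,"wx": 0,"wy": 0,"wz": 0},
    {"hand": 0,"x": 0,"y": 0,"z": 0,"wx": 0,"wy": 0,"wz": 0}
  ]
}}

```text
time_s: 13.83
position: [0.6232, 0.2027, 0.1764]
orientation: [-180.0, 0.0, 83.4]
contact_force: [0.5, 1.0, -3.1]
opening: 0.011
```

Emit:
{"fn": "apply_moves", "kwargs": {
  "plan": [
    {"hand": 0,"x": 0,"y": 0,"z": 0.15,"wx": 0,"wy": 0,"wz": 0},
    {"hand": 0,"x": 0,"y": 0,"z": 0.15,"wx": 0,"wy": 0,"wz": 0},
    {"hand": 0,"x": 0,"y": 0,"z": 0,"wx": 0,"wy": 0,"wz": 0},
    {"hand": 0,"x": 0,"y": 0,"z": 0,"wx": 0,"wy": 0,"wz": 0},
    {"hand": 0,"x": 0,"y": 0,"z": 0,"wx": 0,"wy": 0,"wz": 0}
  ]
}}

```text
time_s: 14.25
position: [0.6237, 0.2026, 0.174]
orientation: [180.0, -0.0, 83.4]
contact_force: [0.8, -0.1, -2.5]
opening: 0.011
```

Emit:
{"fn": "apply_moves", "kwargs": {
  "plan": [
    {"hand": 0,"x": 0,"y": 0,"z": 0.1,"wx": 0,"wy": 0,"wz": 0},
    {"hand": 0,"x": 0,"y": 0,"z": 0,"wx": 0,"wy": 0,"wz": 0},
    {"hand": 0,"x": 0,"y": 0,"z": 0,"wx": 0,"wy": 0,"wz": 0}
  ]
}}

```text
time_s: 14.5
position: [0.6238, 0.2027, 0.1737]
orientation: [179.9, -0.0, 83.4]
contact_force: [-1.5, 0.4, 4.7]
opening: 0.0111
```

Emit:
{"fn": "apply_moves", "kwargs": {
  "plan": [
    {"hand": 0,"x": 0,"y": 0,"z": 0.05,"wx": 0,"wy": 0,"wz": 0},
    {"hand": 0,"x": 0,"y": 0,"z": 0,"wx": 0,"wy": 0,"wz": 0},
    {"hand": 0,"x": 0,"y": 0,"z": 0,"wx": 0,"wy": 0,"wz": 0}
  ]
}}

```text
time_s: 14.75
position: [0.6239, 0.2027, 0.1736]
orientation: [179.9, -0.1, 83.4]
contact_force: [-2.7, -0.4, 7.3]
opening: 0.011
```

Bar seated (+7 N push-back at the expected height). I'll release and retreat upward.

Emit:
{"fn": "apply_moves", "kwargs": {
  "plan": [
    {"hand": 100,"x": 0,"y": 0,"z": -0.1,"wx": 0,"wy": 0,"wz": 0},
    {"hand": 100,"x": 0,"y": 0,"z": 0,"wx": 0,"wy": 0,"wz": 0},
    {"hand": 100,"x": 0,"y": 0,"z": 0,"wx": 0,"wy": 0,"wz": 0},
    {"hand": 100,"x": 0,"y": 0,"z": 0,"wx": 0,"wy": 0,"wz": 0},
    {"hand": 100,"x": 0,"y": 0,"z": 0,"wx": 0,"wy": 0,"wz": 0},
    {"hand": 100,"x": 0,"y": 0,"z": 0,"wx": 0,"wy": 0,"wz": 0},
    {"hand": 100,"x": 0,"y": 0,"z": 0,"wx": 0,"wy": 0,"wz": 0},
    {"hand": 100,"x": 0,"y": 0,"z": 0,"wx": 0,"wy": 0,"wz": 0}
  ]
}}

```text
time_s: 15.42
position: [0.6235, 0.2026, 0.1732]
orientation: [-180.0, 0.0, 83.4]
contact_force: [0.1, -0.2, -0.6]
opening: 0.0855
```

Emit:
{"fn": "apply_moves", "kwargs": {
  "plan": [
    {"hand": 100,"x": 0,"y": 0,"z": -1,"wx": 0,"wy": 0,"wz": 0},
    {"hand": 100,"x": 0,"y": 0,"z": -2,"wx": 0,"wy": 0,"wz": 0},
    {"hand": 100,"x": 0,"y": 0,"z": -2.5,"wx": 0,"wy": 0,"wz": 0},
    {"hand": 100,"x": 0,"y": 0,"z": -2.5,"wx": 0,"wy": 0,"wz": 0},
    {"hand": 100,"x": 0,"y": 0,"z": -2,"wx": 0,"wy": 0,"wz": 0},
    {"hand": 100,"x": 0,"y": -1,"z": -1,"wx": 0,"wy": 0,"wz": 0},
    {"hand": 100,"x": 0,"y": -2,"z": 0,"wx": 0,"wy": 0,"wz": 0},
    {"hand": 100,"x": 0,"y": -2.5,"z": 0,"wx": 0,"wy": 0,"wz": 0}
  ]
}}

```text
time_s: 16.08
position: [0.5689, 0.2083, 0.2836]
orientation: [179.9, 0.0, 83.3]
contact_force: [-0.9, 0.8, 0.6]
opening: 0.0854
```

Emit:
{"fn": "apply_moves", "kwargs": {
  "plan": [
    {"hand": 100,"x": 0,"y": -2.5,"z": 0,"wx": 0,"wy": 0,"wz": 0},
    {"hand": 100,"x": 0,"y": -2.5,"z": 0,"wx": 0,"wy": 0,"wz": 0},
    {"hand": 100,"x": 0,"y": -2,"z": 0,"wx": 0,"wy": 0,"wz": 0},
    {"hand": 100,"x": 0,"y": -1,"z": 0,"wx": 0,"wy": 0,"wz": 0},
    {"hand": 100,"x": 0,"y": 0,"z": 0,"wx": 0,"wy": 0,"wz": 0},
    {"hand": 100,"x": 0,"y": 0,"z": 0,"wx": 0,"wy": 0,"wz": 0},
    {"hand": 100,"x": 0,"y": 0,"z": 0,"wx": 0,"wy": 0,"wz": 0}
  ]
}}

```text
time_s: 16.67
position: [0.4901, 0.2178, 0.2833]
orientation: [180.0, 0.0, 83.3]
contact_force: [0.5, 0.0, -0.3]
opening: 0.0853
```

```bash
python3 - <<'E'
from h import *
to(.4903,.219,.04,270)
c,s=wcap('w10');print(s['opening'],s['contact_force'],s['qvel'].round(1))
# knob outline: dark blob near projected knob top
p=proj(c,[[.4903,.219,.1],[.4903,.237,.1],[.5083,.219,.1],[.6237,.2027,.238]]);print(p.round(1))
g=cv2.cvtColor(c['frame'],cv2.COLOR_RGB2GRAY);x,y=p[0].astype(int)
roi=g[y-45:y+45,x-45:x+45];m=(roi<35).astype('uint8')
n,l,st,ce=cv2.connectedComponentsWithStats(m)
for i in range(1,n):
    if st[i,4]>150: print('blob',st[i]+[x-45,y-45,0,0,0],(ce[i]+[x-45,y-45]).round(1))
a=cv2.resize(c['frame'][max(y-60,0):y+60,x-80:x+80,::-1],(800,600),interpolation=cv2.INTER_CUBIC);cv2.imwrite('pics/w10.png',a)
E
```

```text
t 16.6667 at [0.4901 0.2178 0.2833] [1.7998e+02 1.0000e-02 8.3320e+01] q7 -29.6 cm [ 0.12 -0.   24.33]
wz rad -3.2582
0.0852720712615293 [ 0.45304473  0.0098202  -0.34847224] [ 0.5  0.9  0.2 -0.4  0.   0.  -0.1]
[[280.9 176. ]
 [278.9 158.4]
 [298.6 174. ]
 [488.8 220. ]]
blob [ 264  150   36   46 1313] [281.8 171.2]
```

Emit:
{"fn": "apply_moves", "kwargs": {
  "plan": [
    {"hand": 100,"x": 0,"y": 0,"z": 0,"wx": 0,"wy": 0,"wz": -0.12},
    {"hand": 100,"x": 0,"y": 0,"z": 0,"wx": 0,"wy": 0,"wz": -0.12},
    {"hand": 100,"x": 0,"y": 0,"z": 0,"wx": 0,"wy": 0,"wz": -0.12},
    {"hand": 100,"x": 0,"y": 0,"z": 0,"wx": 0,"wy": 0,"wz": -0.12},
    {"hand": 100,"x": 0,"y": 0,"z": 0,"wx": 0,"wy": 0,"wz": -0.12},
    {"hand": 100,"x": 0,"y": 0,"z": 0,"wx": 0,"wy": 0,"wz": -0.12},
    {"hand": 100,"x": 0,"y": 0,"z": 0,"wx": 0,"wy": 0,"wz": -0.12},
    {"hand": 100,"x": 0,"y": 0,"z": 0,"wx": 0,"wy": 0,"wz": -0.12}
  ]
}}

```text
time_s: 17.38
position: [0.4904, 0.2175, 0.2827]
orientation: [-179.9, 0.0, 138.6]
contact_force: [-0.4, -0.6, -0.7]
opening: 0.0852
```

Emit:
{"fn": "apply_moves", "kwargs": {
  "plan": [
    {"hand": 100,"x": 0,"y": 0,"z": 0,"wx": 0,"wy": 0,"wz": -0.12},
    {"hand": 100,"x": 0,"y": 0,"z": 0,"wx": 0,"wy": 0,"wz": -0.12},
    {"hand": 100,"x": 0,"y": 0,"z": 0,"wx": 0,"wy": 0,"wz": -0.12},
    {"hand": 100,"x": 0,"y": 0,"z": 0,"wx": 0,"wy": 0,"wz": -0.12},
    {"hand": 100,"x": 0,"y": 0,"z": 0,"wx": 0,"wy": 0,"wz": -0.12},
    {"hand": 100,"x": 0,"y": 0,"z": 0,"wx": 0,"wy": 0,"wz": -0.12},
    {"hand": 100,"x": 0,"y": 0,"z": 0,"wx": 0,"wy": 0,"wz": -0.12},
    {"hand": 100,"x": 0,"y": 0,"z": 0,"wx": 0,"wy": 0,"wz": -0.12}
  ]
}}

```text
time_s: 18.05
position: [0.4904, 0.2175, 0.2827]
orientation: [-179.9, -0.0, -166.4]
contact_force: [-1.1, -0.1, -0.7]
opening: 0.0853
```

Emit:
{"fn": "apply_moves", "kwargs": {
  "plan": [
    {"hand": 100,"x": 0,"y": 0,"z": 0,"wx": 0,"wy": 0,"wz": -0.12},
    {"hand": 100,"x": 0,"y": 0,"z": 0,"wx": 0,"wy": 0,"wz": -0.12},
    {"hand": 100,"x": 0,"y": 0,"z": 0,"wx": 0,"wy": 0,"wz": -0.12},
    {"hand": 100,"x": 0,"y": 0,"z": 0,"wx": 0,"wy": 0,"wz": -0.12},
    {"hand": 100,"x": 0,"y": 0,"z": 0,"wx": 0,"wy": 0,"wz": -0.12},
    {"hand": 100,"x": 0,"y": 0,"z": 0,"wx": 0,"wy": 0,"wz": -0.12},
    {"hand": 100,"x": 0,"y": 0,"z": 0,"wx": 0,"wy": 0,"wz": -0.12},
    {"hand": 100,"x": 0,"y": 0,"z": 0,"wx": 0,"wy": 0,"wz": -0.12}
  ]
}}

```text
time_s: 18.72
position: [0.4904, 0.2175, 0.2827]
orientation: [180.0, -0.1, -111.4]
contact_force: [0.9, 0.0, 0.1]
opening: 0.0857
```

Emit:
{"fn": "apply_moves", "kwargs": {
  "plan": [
    {"hand": 100,"x": 0,"y": 0,"z": 0,"wx": 0,"wy": 0,"wz": -0.12},
    {"hand": 100,"x": 0,"y": 0,"z": 0,"wx": 0,"wy": 0,"wz": -0.12},
    {"hand": 100,"x": 0,"y": 0,"z": 0,"wx": 0,"wy": 0,"wz": 0},
    {"hand": 100,"x": 0,"y": 0,"z": 0,"wx": 0,"wy": 0,"wz": 0},
    {"hand": 100,"x": 0,"y": 0,"z": 0,"wx": 0,"wy": 0,"wz": 0}
  ]
}}

```text
time_s: 19.13
position: [0.4899, 0.2178, 0.2829]
orientation: [180.0, -0.0, -98.2]
contact_force: [-0.5, -0.1, 0.4]
opening: 0.0856
```

```bash
python3 - <<'E'
from h import *
from rig import arm
to(.4906,.218,.04,262)
print(arm.read_state()['joint_positions'].round(1))
E
```

```text
t 19.1333 at [0.4899 0.2178 0.2829] [ 1.7998e+02 -3.0000e-02 -9.8170e+01] q7 146.6 cm [-0.04 -0.08 24.29]
wz rad -6.2861
[-40.4   9.3  15.2  84.5  -2.4  86.6 146.6]
```

Emit:
{"fn": "apply_moves", "kwargs": {
  "plan": [
    {"hand": 100,"x": -0.04,"y": -0.08,"z": 1.5,"wx": 0,"wy": 0,"wz": 0},
    {"hand": 100,"x": 0,"y": 0,"z": 3,"wx": 0,"wy": 0,"wz": 0},
    {"hand": 100,"x": 0,"y": 0,"z": 3.5,"wx": 0,"wy": 0,"wz": 0},
    {"hand": 100,"x": 0,"y": 0,"z": 3.5,"wx": 0,"wy": 0,"wz": 0},
    {"hand": 100,"x": 0,"y": 0,"z": 3.5,"wx": 0,"wy": 0,"wz": 0},
    {"hand": 100,"x": 0,"y": 0,"z": 3,"wx": 0,"wy": 0,"wz": 0},
    {"hand": 100,"x": 0,"y": 0,"z": 2,"wx": 0,"wy": 0,"wz": 0},
    {"hand": 100,"x": 0,"y": 0,"z": 1,"wx": 0,"wy": 0,"wz": 0}
  ]
}}

```text
time_s: 19.8
position: [0.4886, 0.2175, 0.07]
orientation: [179.8, -0.2, -98.1]
contact_force: [0.9, 0.9, -0.2]
opening: 0.0853
```

Emit:
{"fn": "apply_moves", "kwargs": {
  "plan": [
    {"hand": 100,"x": 0,"y": 0,"z": 1,"wx": 0,"wy": 0,"wz": 0},
    {"hand": 100,"x": 0,"y": 0,"z": 1,"wx": 0,"wy": 0,"wz": 0},
    {"hand": 100,"x": 0,"y": 0,"z": 0.8,"wx": 0,"wy": 0,"wz": 0},
    {"hand": 100,"x": 0,"y": 0,"z": 0.5,"wx": 0,"wy": 0,"wz": 0},
    {"hand": 100,"x": 0,"y": 0,"z": 0,"wx": 0,"wy": 0,"wz": 0},
    {"hand": 100,"x": 0,"y": 0,"z": 0,"wx": 0,"wy": 0,"wz": 0},
    {"hand": 100,"x": 0,"y": 0,"z": 0,"wx": 0,"wy": 0,"wz": 0}
  ]
}}

```text
time_s: 20.38
position: [0.4908, 0.2188, 0.041]
orientation: [-179.9, 0.0, -97.9]
contact_force: [0.5, -0.2, -0.3]
opening: 0.0855
```

Emit:
{"fn": "apply_moves", "kwargs": {
  "plan": [
    {"hand": 0,"x": 0,"y": 0,"z": 0,"wx": 0,"wy": 0,"wz": 0},
    {"hand": 0,"x": 0,"y": 0,"z": 0,"wx": 0,"wy": 0,"wz": 0},
    {"hand": 0,"x": 0,"y": 0,"z": 0,"wx": 0,"wy": 0,"wz": 0},
    {"hand": 0,"x": 0,"y": 0,"z": 0,"wx": 0,"wy": 0,"wz": 0},
    {"hand": 0,"x": 0,"y": 0,"z": 0,"wx": 0,"wy": 0,"wz": 0},
    {"hand": 0,"x": 0,"y": 0,"z": 0,"wx": 0,"wy": 0,"wz": 0},
    {"hand": 0,"x": 0,"y": 0,"z": 0,"wx": 0,"wy": 0,"wz": 0},
    {"hand": 0,"x": 0,"y": 0,"z": 0,"wx": 0,"wy": 0,"wz": 0}
  ],
  "grip_force": 40
}}

```text
time_s: 21.05
position: [0.4898, 0.2186, 0.0407]
orientation: [179.9, 0.0, -97.9]
contact_force: [-3.7, -0.5, 6.2]
opening: 0.0349
```

```bash
cat >> h.py <<'E'
def avg(name,n=6):
    from rig import arm
    s=arm.read_state();f=0
    for _ in range(n):
        c=arm.capture('scene');f=f+cv2.cvtColor(c['frame'],cv2.COLOR_RGB2GRAY).astype(np.float32)/n
    c['frame']=f;c['yaw']=s['orientation'][2];c['t']=s['time_s'];pickle.dump(c,open(f'pics/{name}.pkl','wb'));return c,s
def shift(a,b,box):
    x0,y0,x1,y1=box;W=np.eye(2,3,dtype=np.float32)
    cc,W=cv2.findTransformECC(a[y0:y1,x0:x1],b[y0:y1,x0:x1],W,cv2.MOTION_TRANSLATION,(3,200,1e-6),None,3);return W[:,2].round(3),round(cc,4)
E
python3 - <<'E'
from h import *
c,s=avg('k0')
print(s['orientation'],s['joint_positions'][6],s['torque'].round(2),s['contact_force'].round(1))
R=np.array([[.9932,.1155],[-.1155,.9932]]) # stand->world
def pt(x,y,z): return [*(R@[x,y]+[.6237,.2027]),z]
for n,P in dict(tabtop=pt(0,0,.238),bar1=pt(0,.055,.206),bar2=pt(0,-.055,.206),plate=pt(0.035,0,.155),platC=pt(.05,0,.111),platL=pt(.05,-.045,.111),platR=pt(.05,.045,.111),print=pt(.025,0,.126),knob=pt(-.135,0,.1)).items(): print(n,proj(c,[P])[0].round(1))
p=proj(c,[pt(0,0,.17)])[0].astype(int);print('up1mm',proj(c,[pt(0,0,.18)])[0]-proj(c,[pt(0,0,.17)])[0],'crop',p[0]-50,p[1]-40)
a=c['frame'][p[1]-40:p[1]+35,p[0]-50:p[0]+50];a=255*(a/255)**.6
cv2.imwrite('pics/k0.png',cv2.resize(a,(800,600),interpolation=cv2.INTER_CUBIC))
E
```

```text
[ 1.79949335e+02  2.67968912e-03 -9.78710063e+01] 149.23824517701107 [-0.23  0.83 -0.02] [-3.7 -0.5  6.2]
tabtop [348.1 252. ]
bar1 [369.4 269.4]
bar2 [324.9 251.5]
plate [339.2 284. ]
platC [335.3 298.9]
platL [318.1 291.5]
platR [352.9 306.4]
print [339.9 287.4]
knob [363.5 246. ]
up1mm [ 0.35860973 -2.4297778 ] crop 295 229[ WARN:0@7.655] global loadsave.cpp:1063 imwrite_ Unsupported depth image for selected encoder is fallbacked to CV_8U.
```

View pics/k0.png

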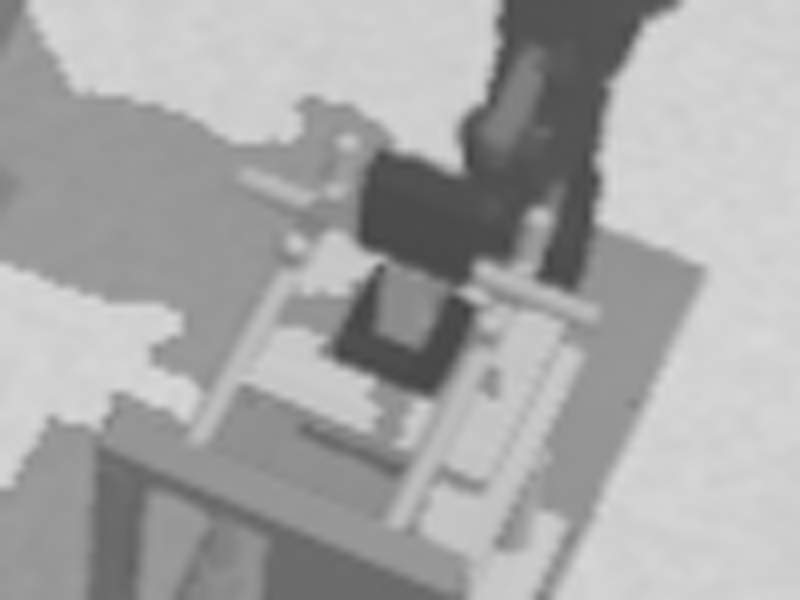

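The view shows the plate hanging level in the work fork: bar ends near (240,175) and (595,315), stem between the prongs. I'll turn the knob in stages and track plate and platform in the scene camera (1 mm up is about 0.24 px).

Emit:
{"fn": "apply_moves", "kwargs": {
  "plan": [
    {"hand": 0,"x": 0,"y": 0,"z": 0,"wx": 0,"wy": 0,"wz": 0.05},
    {"hand": 0,"x": 0,"y": 0,"z": 0,"wx": 0,"wy": 0,"wz": 0.1},
    {"hand": 0,"x": 0,"y": 0,"z": 0,"wx": 0,"wy": 0,"wz": 0.1},
    {"hand": 0,"x": 0,"y": 0,"z": 0,"wx": 0,"wy": 0,"wz": 0.1},
    {"hand": 0,"x": 0,"y": 0,"z": 0,"wx": 0,"wy": 0,"wz": 0.1},
    {"hand": 0,"x": 0,"y": 0,"z": 0,"wx": 0,"wy": 0,"wz": 0.1},
    {"hand": 0,"x": 0,"y": 0,"z": 0,"wx": 0,"wy": 0,"wz": 0.1},
    {"hand": 0,"x": 0,"y": 0,"z": 0,"wx": 0,"wy": 0,"wz": 0.05}
  ],
  "grip_force": 60
}}

```text
time_s: 22.02
position: [0.4917, 0.2177, 0.0409]
orientation: [-179.9, 0.1, -138.4]
contact_force: [3.3, -2.2, 0.4]
opening: 0.0339
```

Emit:
{"fn": "apply_moves", "kwargs": {
  "plan": [
    {"hand": 0,"x": 0,"y": 0,"z": 0,"wx": 0,"wy": 0,"wz": 0.05},
    {"hand": 0,"x": 0,"y": 0,"z": 0,"wx": 0,"wy": 0,"wz": 0.1},
    {"hand": 0,"x": 0,"y": 0,"z": 0,"wx": 0,"wy": 0,"wz": 0.1},
    {"hand": 0,"x": 0,"y": 0,"z": 0,"wx": 0,"wy": 0,"wz": 0.1},
    {"hand": 0,"x": 0,"y": 0,"z": 0,"wx": 0,"wy": 0,"wz": 0.1},
    {"hand": 0,"x": 0,"y": 0,"z": 0,"wx": 0,"wy": 0,"wz": 0.1},
    {"hand": 0,"x": 0,"y": 0,"z": 0,"wx": 0,"wy": 0,"wz": 0.1},
    {"hand": 0,"x": 0,"y": 0,"z": 0,"wx": 0,"wy": 0,"wz": 0.05}
  ]
}}

```text
time_s: 22.68
position: [0.4925, 0.2157, 0.0409]
orientation: [-179.9, 0.2, -178.6]
contact_force: [5.5, -8.7, 2.4]
opening: 0.0342
```

Emit:
{"fn": "apply_moves", "kwargs": {
  "plan": [
    {"hand": 0,"x": 0,"y": 0,"z": 0,"wx": 0,"wy": 0,"wz": 0.1},
    {"hand": 0,"x": 0,"y": 0,"z": 0,"wx": 0,"wy": 0,"wz": 0.1},
    {"hand": 0,"x": 0,"y": 0,"z": 0,"wx": 0,"wy": 0,"wz": 0.1},
    {"hand": 0,"x": 0,"y": 0,"z": 0,"wx": 0,"wy": 0,"wz": 0.1},
    {"hand": 0,"x": 0,"y": 0,"z": 0,"wx": 0,"wy": 0,"wz": 0},
    {"hand": 0,"x": 0,"y": 0,"z": 0,"wx": 0,"wy": 0,"wz": 0},
    {"hand": 0,"x": 0,"y": 0,"z": 0,"wx": 0,"wy": 0,"wz": 0}
  ]
}}

```text
time_s: 23.27
position: [0.4923, 0.2146, 0.0409]
orientation: [-179.9, 0.2, 158.8]
contact_force: [2.7, -10.7, 4.7]
opening: 0.0338
```

```bash
cat > trk.py <<'E'
import sys
from h import *
new=sys.argv[1]
c,s=avg(new,8)
print(new,'t',s['time_s'],'yaw',s['orientation'].round(2),'q7',s['joint_positions'][6].round(1),'F',s['contact_force'].round(1),'M',s['torque'].round(2),'pos',s['position'].round(4))
a=load('k0')['frame']
for n,b in dict(plate=(336,244,351,281),tab=(336,244,349,264),boss=(336,262,352,281),fixed=(303,282,352,304),platR=(352,270,372,300),base=(372,255,386,285)).items():
    try: print(n,shift(a,c['frame'],b))
    except Exception as e: print(n,'fail')
E
python3 trk.py k1
```

```text
k1 t 23.2667 yaw [-179.87    0.2   158.76] q7 52.9 F [  2.7 -10.7   4.7] M [-2.24 -0.67 -0.06] pos [0.4923 0.2146 0.0409]
plate (array([0.108, 0.282], dtype=float32), 0.9524)
tab (array([0.444, 0.557], dtype=float32), 0.9228)
boss (array([-0.001, -0.004], dtype=float32), 1.0)
fixed (array([0.053, 0.099], dtype=float32), 0.9811)
platR (array([-0.049, -0.169], dtype=float32), 0.9793)
base (array([-0.001, -0.002], dtype=float32), 1.0)
```

```bash
cat > edge.py <<'E'
import sys
from h import *
def edges(n):
    f=load(n)['frame'];o=[]
    for y in range(272,290,2):
        r=f[y,350:376];d=r[1:]-r[:-1];i=np.argmin(d);w=-np.clip(d[max(i-2,0):i+3],None,0);o.append(round(350.5+(w*np.arange(max(i-2,0),max(i-2,0)+len(w))).sum()/w.sum(),2))
    return np.array(o)
for n in sys.argv[1:]: print(n,edges(n))
E
python3 edge.py k0 k1; python3 - <<'E'
from h import *
R=np.array([[.9932,.1155],[-.1155,.9932]])
c=load('k0')
def pt(x,y,z): return [*(R@[x,y]+[.6237,.2027]),z]
for z in(.108,.111,.114,.117,.12,.126):
    P=proj(c,[pt(x,.045,z) for x in np.linspace(-.05,.05,50)]); print(z,np.interp(range(272,290,2),P[:,1],P[:,0]).round(2))
for y in(274,280,286): print(y,load('k0')['frame'][y,352:374].round(0),load('k1')['frame'][y,352:374].round(0))
E
```

```text
k0 [366.71 366.98 365.96 365.21 364.22 363.23 362.29 362.65 360.53]
k1 [367.49 366.47 354.52 364.26 363.51 362.57 361.6  363.25 359.73]
0.108 [368.2  368.2  367.85 366.88 365.91 364.94 363.97 363.   362.02]
0.111 [368.34 368.34 367.66 366.69 365.72 364.75 363.78 362.81 361.83]
0.114 [368.48 368.45 367.48 366.5  365.53 364.56 363.59 362.61 361.64]
0.117 [368.63 368.26 367.29 366.31 365.34 364.37 363.4  362.42 361.45]
0.12 [368.77 368.07 367.1  366.12 365.15 364.18 363.2  362.23 361.26]
0.126 [368.66 367.69 366.71 365.74 364.76 363.79 362.81 361.84 360.86]
274 [ 97. 134. 152. 147. 144. 159. 163. 163. 164. 164. 149. 135. 160. 168.
 164. 138. 106. 106. 105. 105. 107. 107.] [ 98. 135. 153. 148. 144. 160. 164. 164. 164. 165. 149. 135. 160. 168.
 152. 120. 106. 107. 106. 106. 107. 107.]
280 [148. 149. 163. 164. 164. 165. 166. 157. 147. 159. 166. 169. 150. 104.
 103. 103. 104. 104. 104. 104. 105. 106.] [149. 150. 165. 165. 166. 166. 167. 158. 148. 159. 167. 153. 118. 103.
 103. 104. 105. 105. 105. 105. 106. 107.]
286 [162. 161. 162. 164. 156. 147. 157. 164. 167. 156. 134. 130. 103. 103.
 102. 103. 103. 103. 104. 112. 152. 186.] [163. 162. 163. 165. 157. 147. 157. 164. 156. 140. 142. 131. 104. 104.
 103. 103. 104. 104. 104. 113. 153. 187.]
```

Emit:
{"fn": "apply_moves", "kwargs": {
  "plan": [
    {"hand": 0,"x": 0,"y": -0.15,"z": 0,"wx": 0,"wy": 0,"wz": 0.05},
    {"hand": 0,"x": 0,"y": -0.15,"z": 0,"wx": 0,"wy": 0,"wz": 0.1},
    {"hand": 0,"x": 0,"y": 0,"z": 0,"wx": 0,"wy": 0,"wz": 0.1},
    {"hand": 0,"x": 0,"y": 0,"z": 0,"wx": 0,"wy": 0,"wz": 0.1},
    {"hand": 0,"x": 0,"y": 0,"z": 0,"wx": 0,"wy": 0,"wz": 0.1},
    {"hand": 0,"x": 0,"y": 0,"z": 0,"wx": 0,"wy": 0,"wz": 0.1},
    {"hand": 0,"x": 0,"y": 0,"z": 0,"wx": 0,"wy": 0,"wz": 0.1},
    {"hand": 0,"x": 0,"y": 0,"z": 0,"wx": 0,"wy": 0,"wz": 0.1}
  ]
}}

```text
time_s: 24.33
position: [0.4908, 0.2129, 0.0409]
orientation: [179.9, 0.2, 115.6]
contact_force: [1.5, -9.0, 4.8]
opening: 0.0341
```

Emit:
{"fn": "apply_moves", "kwargs": {
  "plan": [
    {"hand": 0,"x": 0,"y": 0,"z": 0,"wx": 0,"wy": 0,"wz": 0.1},
    {"hand": 0,"x": 0,"y": 0,"z": 0,"wx": 0,"wy": 0,"wz": 0.1},
    {"hand": 0,"x": 0,"y": 0,"z": 0,"wx": 0,"wy": 0,"wz": 0.05},
    {"hand": 0,"x": 0,"y": 0,"z": 0,"wx": 0,"wy": 0,"wz": 0},
    {"hand": 0,"x": 0,"y": 0,"z": 0,"wx": 0,"wy": 0,"wz": 0},
    {"hand": 0,"x": 0,"y": 0,"z": 0,"wx": 0,"wy": 0,"wz": 0}
  ]
}}

```text
time_s: 24.83
position: [0.4901, 0.2127, 0.0409]
orientation: [180.0, 0.2, 101.5]
contact_force: [-0.7, -8.6, 7.6]
opening: 0.034
```

```bash
python3 trk.py k2; python3 edge.py k0 k1 k2; python3 - <<'E'
from h import *
for y in(274,276,280,282): print(y,[load(k)['frame'][y,359:368].round(0) for k in('k0','k1','k2')])
E
```

```text
k2 t 24.8333 yaw [1.7999e+02 1.5000e-01 1.0152e+02] q7 1.0 F [-0.7 -8.6  7.6] M [-1.94  0.17 -0.  ] pos [0.4901 0.2127 0.0409]
plate (array([-0.101, -0.039], dtype=float32), 0.9741)
tab (array([-0.266,  0.209], dtype=float32), 0.9323)
boss (array([ 0.044, -0.297], dtype=float32), 0.9773)
fixed (array([ 0.097, -0.03 ], dtype=float32), 0.9515)
platR (array([-0.065, -0.319], dtype=float32), 0.946)
base (array([0.002, 0.004], dtype=float32), 1.0)
k0 [366.71 366.98 365.96 365.21 364.22 363.23 362.29 362.65 360.53]
k1 [367.49 366.47 354.52 364.26 363.51 362.57 361.6  363.25 359.73]
k2 [367.11 366.13 365.12 364.12 363.44 362.44 361.62 363.04 358.48]
274 [array([163., 164., 164., 149., 135., 160., 168., 164., 138.],
      dtype=float32), array([164., 164., 165., 149., 135., 160., 168., 152., 120.],
      dtype=float32), array([163., 163., 164., 153., 149., 166., 166., 142., 100.],
      dtype=float32)]
276 [array([162., 162., 154., 146., 160., 167., 162., 138., 106.],
      dtype=float32), array([163., 163., 155., 147., 160., 152., 126., 118., 107.],
      dtype=float32), array([163., 162., 151., 148., 166., 165., 142., 102., 106.],
      dtype=float32)]
280 [array([157., 147., 159., 166., 169., 150., 104., 103., 103.],
      dtype=float32), array([158., 148., 159., 167., 153., 118., 103., 103., 104.],
      dtype=float32), array([155., 148., 165., 163., 148., 116., 103., 103., 103.],
      dtype=float32)]
282 [array([147., 159., 165., 168., 150., 104., 102., 103., 104.],
      dtype=float32), array([147., 158., 166., 154., 120., 103., 104., 104., 104.],
      dtype=float32), array([148., 164., 162., 148., 116., 102., 102., 102., 103.],
      dtype=float32)]
```

Emit:
{"fn": "apply_moves", "kwargs": {
  "plan": [
    {"hand": 0,"x": 0,"y": 0,"z": 0,"wx": 0,"wy": 0,"wz": -0.08},
    {"hand": 0,"x": 0,"y": 0,"z": 0,"wx": 0,"wy": 0,"wz": -0.07},
    {"hand": 0,"x": 0,"y": 0,"z": 0,"wx": 0,"wy": 0,"wz": 0},
    {"hand": 0,"x": 0,"y": 0,"z": 0,"wx": 0,"wy": 0,"wz": 0},
    {"hand": 0,"x": 0,"y": 0,"z": 0,"wx": 0,"wy": 0,"wz": 0},
    {"hand": 0,"x": 0,"y": 0,"z": 0,"wx": 0,"wy": 0,"wz": 0}
  ]
}}

```text
time_s: 25.73
position: [0.4905, 0.2128, 0.0409]
orientation: [180.0, 0.2, 110.1]
contact_force: [2.6, -8.4, 5.6]
opening: 0.0341
```

```bash
python3 trk.py k3; cat > more.py <<'E'
import sys
from h import *
a=load('k0')['frame'];f=load('k1')['frame']
B=dict(barR=(357,262,371,272),barL=(322,247,334,257),boss2=(335,263,347,278),plateC=(325,270,342,286),plateR=(354,272,362,286),stem=(341,262,351,274))
for k in sys.argv[1:]:
    g=load(k)['frame'];print(k,round(load(k)['yaw'],2))
    for n,b in B.items():
        for r,nm in((a,'k0'),(f,'k1')):
            try:
                t,cc=shift(r,g,b);print('  ',n,nm,t,cc,'lift mm',round(float(t@[.1457,-.98934])/.2456,2))
            except Exception: print('  ',n,nm,'fail')
E
python3 more.py k1 k2 k3
```

```text
k3 t 25.7333 yaw [1.7996e+02 1.6000e-01 1.1013e+02] q7 8.7 F [ 2.6 -8.4  5.6] M [-1.77 -0.29  0.12] pos [0.4905 0.2128 0.0409]
plate (array([-0.054,  0.133], dtype=float32), 0.9643)
tab (array([-0.062,  0.425], dtype=float32), 0.919)
boss (array([-0.032, -0.159], dtype=float32), 0.9896)
fixed (array([0.087, 0.05 ], dtype=float32), 0.9592)
platR (array([-0.102, -0.171], dtype=float32), 0.9628)
base (array([0.002, 0.007], dtype=float32), 1.0)
k1 158.76
   barR k0 [ 0.149 -0.018] 0.9774 lift mm 0.16
   barR k1 [-0. -0.] 1.0 lift mm 0.0
   barL k0 fail
   barL k1 [0. 0.] 1.0 lift mm 0.0
   boss2 k0 [ 0.003 -0.004] 1.0 lift mm 0.02
   boss2 k1 [-0.  0.] 1.0 lift mm 0.0
   plateC k0 [-0.004  0.001] 1.0 lift mm -0.01
   plateC k1 [-0. -0.] 1.0 lift mm 0.0
   plateR k0 [-0.001 -0.014] 0.9984 lift mm 0.06
   plateR k1 [0. 0.] 1.0 lift mm 0.0
   stem k0 [-0.001  0.015] 0.9999 lift mm -0.06
   stem k1 [0. 0.] 1.0 lift mm 0.0
k2 101.52
   barR k0 [ 0.248 -0.462] 0.8832 lift mm 2.01
   barR k1 [ 0.137 -0.402] 0.9377 lift mm 1.7
   barL k0 fail
   barL k1 [-4.048  2.524] 0.7511 lift mm -12.57
   boss2 k0 [ 0.109 -0.285] 0.9659 lift mm 1.21
   boss2 k1 [ 0.113 -0.284] 0.9658 lift mm 1.21
   plateC k0 [ 0.135 -0.24 ] 0.9761 lift mm 1.05
   plateC k1 [ 0.143 -0.244] 0.9759 lift mm 1.07
   plateR k0 fail
   plateR k1 fail
   stem k0 [-0.047 -0.235] 0.9552 lift mm 0.92
   stem k1 [-0.039 -0.252] 0.9558 lift mm 0.99
k3 110.13
   barR k0 [ 0.199 -0.146] 0.9302 lift mm 0.71
   barR k1 [ 0.126 -0.074] 0.9837 lift mm 0.37
   barL k0 [ 0.035 -0.025] 0.9726 lift mm 0.12
   barL k1 [-2.336  3.511] 0.7739 lift mm -15.53
   boss2 k0 [ 0.058 -0.211] 0.9826 lift mm 0.88
   boss2 k1 [ 0.053 -0.207] 0.9825 lift mm 0.87
   plateC k0 [-0.109 -0.215] 0.9787 lift mm 0.8
   plateC k1 [-0.094 -0.208] 0.9784 lift mm 0.78
   plateR k0 fail
   plateR k1 fail
   stem k0 [-0.043 -0.143] 0.9847 lift mm 0.55
   stem k1 [-0.045 -0.144] 0.9849 lift mm 0.55
```

The plate is really lifted: about 1.2 to 1.5 mm before the back-turn and roughly 0.6 to 0.9 mm now, moving in the direction of a vertical lift. That's in the middle of the allowed band, so I'll release the knob and recheck.

Emit:
{"fn": "apply_moves", "kwargs": {
  "plan": [
    {"hand": 100,"x": 0,"y": 0,"z": 0,"wx": 0,"wy": 0,"wz": 0},
    {"hand": 100,"x": 0,"y": 0,"z": 0,"wx": 0,"wy": 0,"wz": 0},
    {"hand": 100,"x": 0,"y": 0,"z": 0,"wx": 0,"wy": 0,"wz": 0},
    {"hand": 100,"x": 0,"y": 0,"z": 0,"wx": 0,"wy": 0,"wz": 0},
    {"hand": 100,"x": 0,"y": 0,"z": 0,"wx": 0,"wy": 0,"wz": 0},
    {"hand": 100,"x": 0,"y": 0,"z": 0,"wx": 0,"wy": 0,"wz": 0},
    {"hand": 100,"x": 0,"y": 0,"z": 0,"wx": 0,"wy": 0,"wz": 0},
    {"hand": 100,"x": 0,"y": 0,"z": 0,"wx": 0,"wy": 0,"wz": 0}
  ]
}}

```text
time_s: 26.8
position: [0.4891, 0.2158, 0.0403]
orientation: [-180.0, -0.0, 110.3]
contact_force: [-0.3, 0.5, -0.8]
opening: 0.0854
```

```bash
python3 trk.py k4; python3 more.py k4
```

```text
k4 t 26.8 yaw [-179.99   -0.    110.29] q7 8.7 F [-0.3  0.5 -0.8] M [ 0.02 -0.01 -0.03] pos [0.4891 0.2158 0.0403]
plate (array([-0.035,  0.048], dtype=float32), 0.9836)
tab (array([-0.053,  0.323], dtype=float32), 0.9601)
boss (array([-0.032, -0.16 ], dtype=float32), 0.9896)
fixed (array([0.087, 0.053], dtype=float32), 0.9592)
platR (array([-0.079, -0.165], dtype=float32), 0.963)
base (array([ 0.066, -0.084], dtype=float32), 0.9638)
k4 110.29
   barR k0 [ 0.238 -0.17 ] 0.9202 lift mm 0.83
   barR k1 [ 0.161 -0.095] 0.979 lift mm 0.48
   barL k0 [ 0.047 -0.031] 0.987 lift mm 0.15
   barL k1 [-3.213  3.076] 0.7125 lift mm -14.3
   boss2 k0 [ 0.052 -0.212] 0.9826 lift mm 0.88
   boss2 k1 [ 0.048 -0.207] 0.9825 lift mm 0.86
   plateC k0 [-0.108 -0.208] 0.9788 lift mm 0.77
   plateC k1 [-0.093 -0.198] 0.9785 lift mm 0.74
   plateR k0 fail
   plateR k1 fail
   stem k0 [-0.014 -0.149] 0.9847 lift mm 0.59
   stem k1 [-0.03  -0.165] 0.9849 lift mm 0.65
```

Emit:
{"fn": "apply_moves", "kwargs": {
  "plan": [
    {"hand": 100,"x": 0,"y": 0,"z": -1,"wx": 0,"wy": 0,"wz": 0},
    {"hand": 100,"x": 0,"y": 0,"z": -2,"wx": 0,"wy": 0,"wz": 0},
    {"hand": 100,"x": 0,"y": 0,"z": -3,"wx": 0,"wy": 0,"wz": 0},
    {"hand": 100,"x": 0,"y": 0,"z": -3.5,"wx": 0,"wy": 0,"wz": 0},
    {"hand": 100,"x": 0,"y": 0,"z": -3.5,"wx": 0,"wy": 0,"wz": 0},
    {"hand": 100,"x": 0,"y": 0,"z": -3.5,"wx": 0,"wy": 0,"wz": 0},
    {"hand": 100,"x": 0,"y": 0,"z": -3,"wx": 0,"wy": 0,"wz": 0},
    {"hand": 100,"x": 0,"y": 0,"z": -1.5,"wx": 0,"wy": 0,"wz": 0}
  ]
}}

```text
time_s: 27.87
position: [0.4905, 0.2157, 0.2553]
orientation: [179.7, -0.1, 110.2]
contact_force: [-0.5, 0.2, 0.0]
opening: 0.0855
```

Emit:
{"fn": "apply_moves", "kwargs": {
  "plan": [
    {"hand": 100,"x": 0,"y": 0,"z": 0,"wx": 0,"wy": 0,"wz": 0},
    {"hand": 100,"x": 0,"y": 0,"z": 0,"wx": 0,"wy": 0,"wz": 0},
    {"hand": 100,"x": 0,"y": 0,"z": 0,"wx": 0,"wy": 0,"wz": 0},
    {"hand": 100,"x": 0,"y": 0,"z": 0,"wx": 0,"wy": 0,"wz": 0}
  ]
}}

```text
time_s: 28.2
position: [0.4884, 0.2154, 0.2491]
orientation: [-179.9, 0.0, 110.3]
contact_force: [-0.3, -0.3, -0.5]
opening: 0.0854
```

```bash
python3 trk.py k5; python3 more.py k5 | grep -v fail; python3 - <<'E'
from h import *
# bystanders: compare start and final scene pictures away from plate, stands and arm
a=cv2.cvtColor(load('scene0')['frame'],cv2.COLOR_RGB2GRAY).astype(np.float32);b=load('k5')['frame']
for n,bx in dict(bottle=(118,190,152,250),scraper=(262,215,305,278),bracket_jar=(240,275,265,335),tape=(150,160,182,190),cup=(400,285,445,340),tray=(405,215,465,275)).items():
    try: print(n,shift(a,b,bx))
    except Exception: print(n,'fail')
E
```

```text
k5 t 28.2 yaw [-1.7988e+02  3.0000e-02  1.1028e+02] q7 1.0 F [-0.3 -0.3 -0.5] M [-0.   -0.01  0.04] pos [0.4884 0.2154 0.2491]
plate (array([0.004, 0.16 ], dtype=float32), 0.9604)
tab (array([0.133, 0.491], dtype=float32), 0.9051)
boss (array([-0.027, -0.184], dtype=float32), 0.9915)
fixed (array([0.081, 0.048], dtype=float32), 0.9588)
platR (array([-0.082, -0.164], dtype=float32), 0.9628)
base (array([0.004, 0.014], dtype=float32), 1.0)
k5 110.28
   barR k0 [ 0.208 -0.178] 0.9294 lift mm 0.84
   barR k1 [ 0.111 -0.091] 0.9817 lift mm 0.43
   boss2 k0 [ 0.057 -0.213] 0.9821 lift mm 0.89
   boss2 k1 [ 0.053 -0.208] 0.982 lift mm 0.87
   plateC k0 [-0.113 -0.228] 0.9786 lift mm 0.85
   plateC k1 [-0.109 -0.221] 0.9783 lift mm 0.83
   stem k0 [-0.036 -0.151] 0.984 lift mm 0.59
   stem k1 [-0.029 -0.165] 0.9842 lift mm 0.65
bottle (array([-0.015, -0.021], dtype=float32), 0.9991)
scraper (array([ 0.694, -0.793], dtype=float32), 0.5808)
bracket_jar (array([-0.003, -0.007], dtype=float32), 1.0)
tape (array([-0.009, -0.007], dtype=float32), 1.0)
cup (array([-0.002, -0.003], dtype=float32), 1.0)
tray (array([0.001, 0.011], dtype=float32), 1.0)
```

```bash
python3 - <<'E'
from h import *
from rig import arm
a=load('scene0')['frame'];b=arm.capture('scene')['frame'];t0=load('top0')['frame'];t1=arm.capture('top')['frame']
# scraper handle: brown mask, robust to shadow
for n,p,q,bx in(('scene',a,b,(255,210,310,280)),('top',t0,t1,(270,195,300,260))):
    o=[]
    for f in(p,q):
        h=cv2.cvtColor(f[bx[1]:bx[3],bx[0]:bx[2]],cv2.COLOR_RGB2HSV);m=((h[...,0]<20)&(h[...,1]>90)).nonzero();o.append((len(m[0]),round(m[1].mean(),2) if len(m[0]) else None,round(m[0].mean(),2) if len(m[0]) else None))
    print(n,o)
E
```

```text
scene [(89, np.float64(37.34), np.float64(22.89)), (22, np.float64(41.59), np.float64(13.59))]
top [(19, np.float64(14.58), np.float64(40.68)), (7, np.float64(14.43), np.float64(52.71))]
```

```bash
python3 - <<'E'
from h import *
from rig import arm
a=load('scene0')['frame'];b=arm.capture('scene')['frame']
for s in(40,55,70):
  for f in(a,b):
    h=cv2.cvtColor(cv2.GaussianBlur(f,(3,3),0)[210:280,255:310],cv2.COLOR_RGB2HSV);m=(((h[...,0]<22)&(h[...,1]>s))*255).astype('uint8')
    n,l,st,ce=cv2.connectedComponentsWithStats(m);i=1+np.argmax(st[1:,4]);print(s,st[i],ce[i].round(2),'V',h[...,2][l==i].mean().round())
E
```

```text
40 [ 30   9  16  27 177] [37.49 22.11] V 137.0
40 [ 30   9  16  27 167] [37.43 22.28] V 105.0
55 [ 30  10  15  25 147] [37.52 21.95] V 139.0
55 [ 30  10  16  26 142] [37.48 22.09] V 104.0
70 [ 31  10  14  25 124] [37.51 22.02] V 141.0
70 [ 31  10  14  25 109] [37.63 21.63] V 106.0
```

The scraper hasn't moved; it was only in shadow. Handing in.

```bash
python3 -c "
from rig import arm
s=arm.read_state();print(s['time_s'],s['contact_force'],s['opening']);print(arm.hand_in())"
```

```text
28.75 [-0.44302911 -0.00948632 -0.61711633] 0.08508370239215471
the job is handed in; nothing more can be done
None
```

I moved the build plate from the drain fork to the work fork, kept level and never set down on the way. I then turned the jack knob clockwise until the platform lifted the plate slightly, let go and backed off upward. The job was handed in at 28.8 s with the gripper open and touching nothing.

**Problem on the way:** the first grasp closed just above the tab, because the real fingertips sit about 35 mm behind the reported TCP. I noticed it from the zero opening and the unmoved plate, then gripped about 36 mm lower. That grip held: 11 mm opening and a 3 N load, which matches the plate. I used the same offset for the knob.

**Last checks:**
- **Seating:** the push-back rose to about 7 N at the expected seat height, and the picture showed the plate hanging level in the fork.
- **Platform contact:** the scene camera shows the plate about 0.6 to 0.9 mm above its hanging position. It read the same before and after I released the knob. At most it read 1.2 mm, before I turned the knob back 0.15 rad.
- **Other objects:** the bottle, jar, bracket, tape core, cup, tray and scraper are unmoved. The scraper's first check failed because the arm's shadow lay on it, but a colour check showed it in place.

**Disagreements:**
- **Lift readings:** the lift is only a few tenths of a pixel, so readings scatter. One end of the crossbar read up to 2.0 mm at the peak and 0.4 to 0.8 mm at the end, the other end could not be tracked reliably, and tracking on the tab itself failed because of the moving gripper and its shadow.
- **Platform start height:** my early wrist-camera estimate (111 mm) was about 5 mm below what the knob turn implies (about 116 mm). I relied on the observed lift instead.

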